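# Get the rail out from behind the bench supplies

## Robot

A 6-joint arm with a two-finger parallel gripper is mounted at the origin on a cart in front of the work surface, level with it; the furniture and walls round the work are solid. World frame = base frame: x ahead of the robot, y to its left, z up, the work surface at z = 0. Lengths are in m, angles in rad, forces in N, time in s.
With the tool pointing down it reaches from about 0.25 to 0.8 m from the base axis. Payload 3.9 kg.
Tool frame: the origin (TCP) lies on the centre line of the jaws, within the pads' length; the fingertips stand 11 mm ahead of it and the grasp point (between the pads) lies 8 mm behind it; z points along the fingers, y is the line along which they close (so a half turn about z gives the same grasp; the last joint's range is limited). The gripper opens to 85 mm and grips with 20 to 120 N. Pads are 22 mm wide; open, the fingers measure 114 mm over their backs; the gripper's body (76 mm by 85 mm) begins 54 mm behind the grasp point. The pads swing forward as they close: fully open they stand 13 mm farther back than shut.
Start: joints at [-1.328, 0.26, -0.138, 1.173, 0, 1.571], TCP at [0.126, -0.51, 0.242] pointing down, gripper open.
Joint ranges: [-2.78, 2.78], [-0.83, 1.72], [-1.28, 1.37], [-1.9, 2.12], [-1.57, 1.48], [-3.14, 3.14]. Speed limits (rad/s): [2.57, 2.57, 3.14, 3.14, 3.14, 3.14].

## Interface

Orientations are given as a unit quaternion [w, x, y, z].
In Python, from cell import env gives the robot as it stands.
- The arm moves only by the tool play_rows, never from a script. Its arguments are lists of equal length, an entry for each row: "linear": the shift along the tool's x, y, z in cm, a list of three; "yaw": the turn about the tool's z in degrees. In form: {"linear": [[dx, dy, dz], ...], "yaw": [yaw, ...]}. A call has 1 to 8 rows; each row is the pose to reach, as a shift and turn from the pose commanded when the call began, along the tool's axes at that moment; what a row does not reach only later rows make up. A row lasts 1/8 s, in which the tool goes at most 62.5 mm and 10.7 degrees, less where a joint would pass 70% of its speed; a pose out of reach is approached as far as the arm can. A call with a gripper value outside its range is refused whole. "fingers" is the finger opening in cm, from 0 to 8.54, set as the call begins (left out, the last holds). The fingers move at their own pace and stop on an object; "squeeze" is the grip in N (left out, the last holds). Time passes only in rows, so rows that repeat a pose let the fingers close. It gives the time, the measured TCP pose, the force, the opening and the grip force at its end, in the units of the state.
- env.state(): the state, without advancing time (a new reading comes with each control period).
- env.camera(name): name is "scene" or "side" or "wrist"; returns a dict with "frame" (400x640x3 uint8, blue, green, red), "fov_y" (degrees; the focal length in pixels is half the picture's height over the tangent of half this angle, whatever the lens; pixels are square), "cx", "cy" (the principal point, pixels), "k1" (the pictures are not rectified: a ray, as slopes to the right and down, at radius r is drawn at 1 + k1 r^2 times it, then the intrinsics apply), "view" (4x4, takes a point from world to camera coordinates); the wrist camera has in their place "tool_from_camera" (4x4, takes a point from camera to tool coordinates, whose origin is the TCP and whose axes are the flange's). Camera axes: x right, y down, z forward; pixel columns grow to the right and rows downward; lengths in m; the calibration is good to about 2 mm. A picture is of the moment at which its call begins: read the wrist's pose just before it. There is no depth.
- env.finish_job(): hands the job in; it is judged then, once.
The state is a dict: "t": time; "qpos": joint angles; "qd": joint speeds; "joint_torque": joint torques, N m; "tcp_pos": TCP position; "tool_rot": TCP orientation; "force": force on the tool from outside, world axes, zero at the start; "moment": the same for the moment, N m; "grip_width": finger opening in m; "grip_force": force on a finger pad.
Only numpy, scipy, OpenCV 4.12 (cv2) and the standard library are available. Lean on these libraries where they do the work, as an engineer would, in place of code of your own. Each camera call takes 0.05 s, during which the arm holds its last target. There are 200 camera calls.

## Task

Stand the flux bottle, the loupe and the coaxial adapter, which block the mouth of the blue-roofed holder, aside on the grey mat. Then draw the aluminium rail out of the holder and lay it in the orange cradle, centred in it and between its ears, and only then put the three supplies back in front of the holder, each upright on the very spot where it stood. Do not tip the three over, and leave the solder reel, the fuse box and the white interface bar where they are.

Things in the scene. Friction and masses are not known exactly. Their poses are not given: they have to be found in the camera images.
- holder: Fixed rail holder. Origin: bench level, centre line, inner face of the yellow lip; +x into the garage. mm: lip x -6..0, 30 wide, top z 18; rail lies on a 12 wide spine, top z 10, over a sole z 2, x 0..72; blue garage x 72..172, 30 wide inside, roof z 35 to 38. Apron -140..-5, 64 wide, top z 4, ring marks at x -32, -74, -116. To free the rail: raise its front 10-14, draw it to -x by 95+.
- rail: Aluminium flat rail with four dark holes, 160 x 20 x 8 mm (length along its x), about 70 g. Origin at the centre of its underside. It starts in the holder along the holder's x, its front end about 4 mm behind the lip, the front 68 mm open from above with room for fingers on both sides, the rest under the roof.
- flux: Amber flux bottle with black cap, 32 mm across, 58 mm tall (body to 44 mm, cap 20 mm across above). Origin at the centre of its underside. At the start it stands on one of the holder's three ring marks (within 5 mm).
- loupe: Black loupe, a short cylinder 37 mm across, 30 mm tall. Origin at the centre of its underside. At the start it stands on one of the holder's three ring marks (within 5 mm).
- coax: Pale grey coaxial adapter, a small stepped upright cylinder 15 mm across, 30 mm tall. Origin at the centre of its underside. At the start it stands on one of the holder's three ring marks (within 5 mm).
- mat: Light grey flat mat, fixed, 160 (its x) x 100 (its y) mm, top 3 mm above the bench. Origin at the centre of its underside. The side area where the supplies wait. Mat and cradle lie one on the left, one on the right, in either order; a test fixture about 75 mm high stands between the holder and the right-hand one: carry things well over it.
- cradle: Fixed orange U-cradle. Origin: bench level, centre; the rail must lie along its x (either way round). mm: base plate 110 (x) x 70 x 4; two saddles at x -17 and +17, each 12 long; rail rests on them at z 16 between ears 36 apart inside, ear tops z 30. The saddles span x -23..+23 only; beyond them a laid rail sticks out free, 12 above the base.
- reel: Bystander: blue reel of solder wire, 61 mm across, 38 mm tall. Origin at the centre of its underside. Leave alone.
- fuses: Bystander: flat white fuse box, 40 x 62 x 16 mm. Origin at the centre of its underside. Leave alone.
- bar: Bystander: white interface bar, 26 x 113 x 18 mm. Origin at the centre of its underside. Leave alone.
Mind the look-alikes: they are no part of the job. Of the things that look like the flux, the larger one is meant. There is more than one size of the loupe; the one meant has the size given above.

How it is judged:
By the outcome, as a careful person would: the job done as asked, in the order asked, and still so for the second after the job is handed in, with the robot touching nothing.
It also fails if it takes over 144 s, if anything falls off the work surface, if the arm or the gripper's body presses on something with over 40 N, if the wrist force passes 120 N, or if a joint passes its speed limit or range.

## Working session

There is one attempt and no reset: what is moved stays moved. The work goes in short steps, Python scripts to look and compute and a tool call to move; the robot and the scene stay as the last step left them, time stands still between calls to the robot, and variables do not carry over. Pictures are saved under pics/ and viewed, at most 14 in all, crops included, and the job is handed in when it is done.

Besides the shell and the picture viewer there is one more tool, called after "Emit:" by a JSON object that holds its "api" and its "payload", one argument or row to a line. play_rows: Moves the arm, as the interface text tells. Its arguments: {"type":"object","properties":{"linear":{"type":"array","items":{"type":"array","items":{"type":"number"}}},"yaw":{"type":"array","items":{"type":"number"}},"fingers":{"type":"number"},"squeeze":{"type":"number"}},"required":["linear","yaw"]}

```bash
mkdir -p pics; ls; cat > h.py <<'E'
import numpy as np, cv2
from cell import env
from scipy.spatial.transform import Rotation as R
def cam(n):
    s=env.state(); c=env.camera(n)
    if n=='wrist':
        T=np.eye(4);q=s['tool_rot'];T[:3,:3]=R.from_quat([q[1],q[2],q[3],q[0]]).as_matrix();T[:3,3]=s['tcp_pos']
        c['w']=T@np.array(c['tool_from_camera'])
    else: c['w']=np.linalg.inv(np.array(c['view']))
    f=c['frame']; c['f']=f.shape[0]/2/np.tan(np.radians(c['fov_y'])/2)
    return c
def K(c): return np.array([[c['f'],0,c['cx']],[0,c['f'],c['cy']],[0,0,1.]])
def ray(c,uv):
    u=cv2.undistortPoints(np.array(uv,float).reshape(-1,1,2),K(c),np.array([c['k1'],0,0,0.])).reshape(-1,2)
    return np.c_[u,np.ones(len(u))]@c['w'][:3,:3].T, c['w'][:3,3]
def plane(c,uv,z):
    d,o=ray(c,uv); return (o+d*((z-o[2])/d[:,2])[:,None])
def proj(c,P):
    v=np.linalg.inv(c['w']); p=np.array(P,float).reshape(-1,3)@v[:3,:3].T+v[:3,3]
    return cv2.projectPoints(p,np.zeros(3),np.zeros(3),K(c),np.array([c['k1'],0,0,0.]))[0].reshape(-1,2)
E
python3 - <<'E'
from h import *
s=env.state();print(s)
for n in('scene','side','wrist'):
    c=cam(n);cv2.imwrite(f'pics/{n}0.png',c['frame']);print(n,c['fov_y'],c['cx'],c['cy'],c['k1'],c['w'].round(3).tolist())
    if n=='wrist':print(np.array(c['tool_from_camera']).round(3))
E
```

```text
pics
{'t': 0.0, 'qpos': array([-1.32799855e+00,  2.60665640e-01, -1.39386257e-01,  1.17268109e+00,
       -7.07277113e-06,  1.57081432e+00]), 'qd': array([ 2.98619557e-04,  6.62623252e-05,  6.56878537e-04, -1.36840802e-03,
        5.67386359e-04,  8.92485390e-05]), 'joint_torque': array([ 2.33029486e-04, -4.05677497e+01,  2.53921831e+01,  1.89133279e-02,
       -1.79881140e-04, -2.18180290e-06]), 'tcp_pos': array([ 0.1260593, -0.5089611,  0.241468 ]), 'tool_rot': array([-9.60774014e-04,  9.92640824e-01,  1.21091933e-01, -1.20784662e-04]), 'force': array([-0.06430564,  0.12899178, -0.49346897]), 'moment': array([-0.04507081, -0.01111978,  0.01030688]), 'grip_force': 0.0, 'grip_width': 0.08544537008683903}
scene 54.027410537481536 320.3849640010006 205.9657879713278 0.0073580954035730615 [[0.6, -0.365, 0.712, -0.343], [-0.8, -0.295, 0.523, -0.589], [0.019, -0.883, -0.469, 0.678], [0.0, 0.0, 0.0, 1.0]]
side 56.97600604099742 323.7656535418183 192.1822947231518 0.02306392551194838 [[-0.89, -0.199, 0.41, 0.183], [-0.455, 0.347, -0.82, 0.936], [0.021, -0.917, -0.399, 0.452], [0.0, 0.0, 0.0, 1.0]]
wrist 69.42623331935597 324.3625288680292 198.20815910987204 -0.028223590813570145 [[0.241, -0.933, -0.265, 0.193], [-0.97, -0.233, -0.064, -0.492], [-0.002, 0.273, -0.962, 0.373], [0.0, 0.0, 0.0, 1.0]]
[[ 0.001 -0.962 -0.273  0.069]
 [ 1.     0.001 -0.    -0.001]
 [ 0.    -0.273  0.962 -0.132]
 [ 0.     0.     0.     1.   ]]
```

View pics/scene0.png

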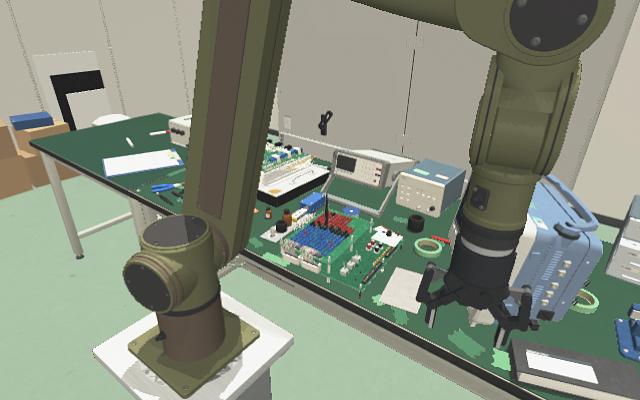

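View pics/side0.png

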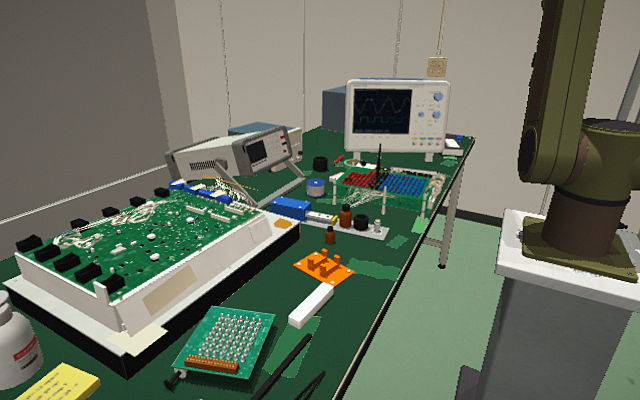

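Side view: the holder's blue garage is at (290,208) and its apron runs to (388,233). Flux candidates are (346,215) and the small one at (330,235). Loupe candidates are (361,222) and (320,163). The coax is near (377,226), the orange cradle at (325,265), and the bar at (310,305). In the scene view the mat is at (405,288).

```bash
python3 - <<'E'
from h import *
c=cam('side')
uv=[(290,215),(388,237),(346,227),(361,229),(377,232),(330,243),(320,170),(325,268),(310,310),(316,195),(378,190)]
print(plane(c,uv,0.004).round(3))
im=c['frame'][130:350,250:470];
c2=cam('scene');print(plane(c2,[(405,288),(327,230),(286,225),(415,228)],0).round(3))
im2=c2['frame'][180:320,230:470]
a=cv2.resize(im,None,fx=3,fy=2.7,interpolation=cv2.INTER_CUBIC)
cv2.imwrite('pics/side1.png',a[:600,:800])
cv2.imwrite('pics/scene1.png',cv2.resize(im2,None,fx=3.3,fy=3.3,interpolation=cv2.INTER_CUBIC))
E
```

```text
[[ 0.653  0.195  0.004]
 [ 0.387  0.178  0.004]
 [ 0.496  0.182  0.004]
 [ 0.459  0.173  0.004]
 [ 0.419  0.168  0.004]
 [ 0.497  0.27   0.004]
 [ 0.745 -0.153  0.004]
 [ 0.463  0.364  0.004]
 [ 0.429  0.488  0.004]
 [ 0.654  0.046  0.004]
 [ 0.505 -0.084  0.004]]
[[ 0.455 -0.287  0.   ]
 [ 0.564  0.049  0.   ]
 [ 0.503  0.175  0.   ]
 [ 0.759 -0.175  0.   ]]
```

View pics/side1.png

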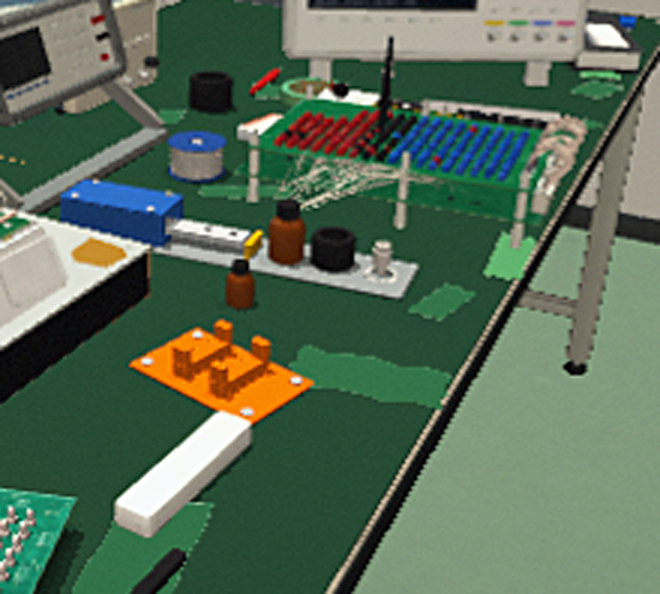

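View pics/scene1.png

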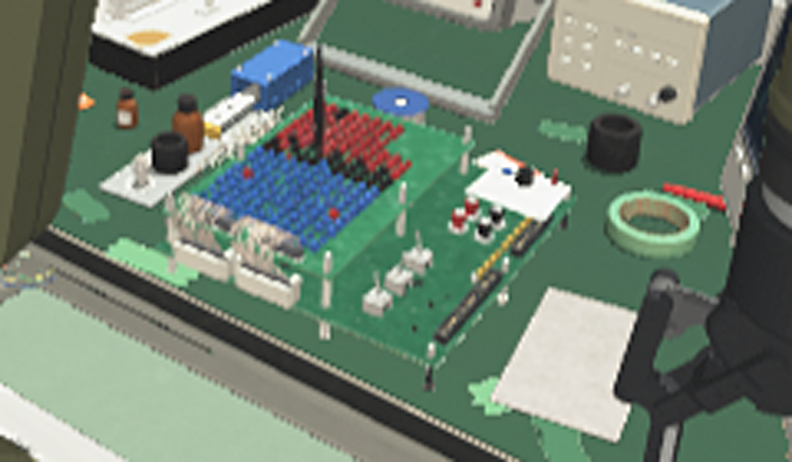

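Flux candidates: the larger bottle at side (346,215), on the apron, and the small decoy at (330,235). Loupe candidates: (361,222), on the apron, and the large decoy at (320,163). I choose the apron ones, in the order flux, loupe, coax going outward. Next I look at the mat from above.

Emit:
{"api": "play_rows", "payload": {
  "linear": [
    [31,-14,-8],
    [31,-14,-8],
    [31,-14,-8],
    [31,-14,-8],
    [31,-14,-8],
    [31,-14,-8],
    [31,-14,-8],
    [31,-14,-8]
  ],
  "yaw": [14,14,14,14,14,14,14,14]
}}

```text
t: 1.25
tcp_pos: [0.3931, -0.2991, 0.322]
tool_rot: [-0.0, 1.0, -0.001, -0.0]
force: [0.8, 0.2, 0.3]
grip_width: 0.0853
grip_force: 0.0
```

```bash
python3 - <<'E'
from h import *
c=cam('wrist');cv2.imwrite('pics/w1.png',c['frame']);print(c['w'].round(3).tolist(), env.state()['tool_rot'],env.state()['tcp_pos'])
E
```

```text
[[-0.0, -0.962, -0.274, 0.463], [-1.0, -0.0, 0.0, -0.298], [-0.0, 0.274, -0.962, 0.453], [0.0, 0.0, 0.0, 1.0]] [-1.29260840e-04  9.99999178e-01 -1.15814163e-03 -5.35613734e-04] [ 0.39267572 -0.29943353  0.3219019 ]
```

View pics/w1.png

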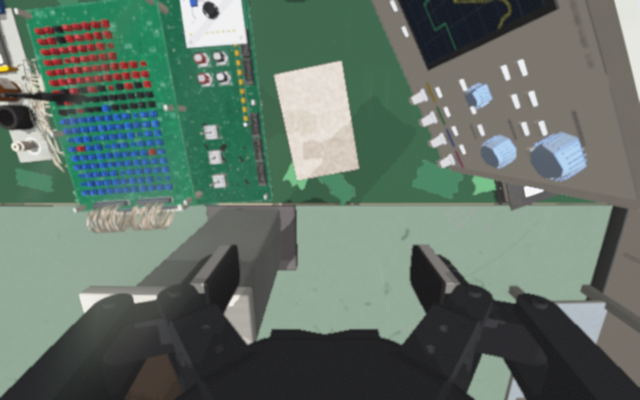

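The mat is the quad (275,75)-(343,61)-(359,170)-(293,180), clear of the fixture on its left and the oscilloscope on its right. Next, the holder.

Emit:
{"api": "play_rows", "payload": {
  "linear": [
    [1,-48,0],
    [1,-48,0],
    [1,-48,0],
    [1,-48,0],
    [1,-48,0],
    [1,-48,0],
    [1,-48,0],
    [1,-48,0]
  ],
  "yaw": [0,0,0,0,0,0,0,0]
}}

```text
t: 2.3
tcp_pos: [0.4098, 0.0407, 0.3221]
tool_rot: [-0.024, 0.999, 0.032, -0.002]
force: [0.4, 0.3, -0.4]
grip_width: 0.0856
grip_force: 0.0
```

Emit:
{"api": "play_rows", "payload": {
  "linear": [
    [0,0,0],
    [0,0,0]
  ],
  "yaw": [0,0]
}}

```text
t: 2.55
tcp_pos: [0.4095, 0.0408, 0.3222]
tool_rot: [-0.024, 0.999, 0.032, -0.002]
force: [-0.7, 0.3, -1.2]
grip_width: 0.0855
grip_force: 0.0
```

```bash
python3 - <<'E'
from h import *
c=cam('wrist');cv2.imwrite('pics/w2.png',c['frame']);print(c['w'].round(4).tolist(), env.state()['tool_rot'],env.state()['tcp_pos'])
E
```

```text
[[0.0644, -0.9586, -0.2774, 0.4793], [-0.9967, -0.0755, 0.0295, 0.0397], [-0.0492, 0.2746, -0.9603, 0.4535], [0.0, 0.0, 0.0, 1.0]] [-0.02440618  0.99919247  0.03187227 -0.00170501] [0.40943642 0.04092904 0.32225951]
```

View pics/w2.png

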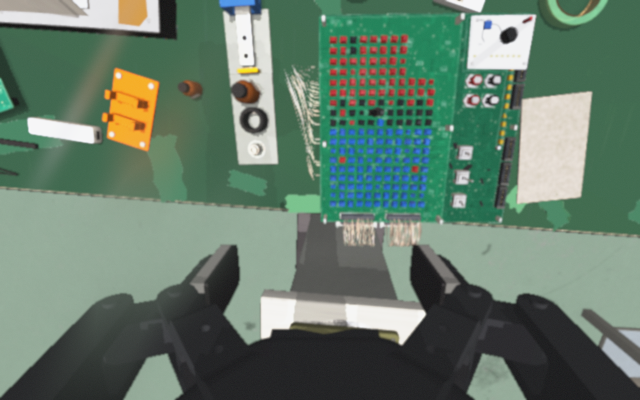

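The wrist view shows the cradle at (132,108), the flux at (245,93), the loupe at (254,120), the coax at (256,148) and the mat at (554,147). The tool has also tilted by about 3°, so I'll check the joints.

```bash
python3 - <<'E'
from h import *
s=env.state();print(s['qpos'].round(3),s['tcp_pos'])
q=s['tool_rot'];print(R.from_quat([q[1],q[2],q[3],q[0]]).as_matrix().round(3))
E
```

```text
[ 0.063  0.04  -0.2    1.333  0.049  3.141] [0.40943642 0.04092904 0.32225951]
[[ 0.998  0.064 -0.005]
 [ 0.064 -0.997  0.049]
 [-0.002 -0.049 -0.999]]
```

Emit:
{"api": "play_rows", "payload": {
  "linear": [
    [0,-4,0],
    [0,-4,0],
    [0,-4,0]
  ],
  "yaw": [0,0,0]
}}

```text
t: 2.98
tcp_pos: [0.4089, 0.0588, 0.3243]
tool_rot: [-0.034, 0.998, 0.046, -0.002]
force: [0.3, -0.2, -0.1]
grip_width: 0.0856
grip_force: 0.0
```

```bash
python3 - <<'E'
from h import *
s=env.state();print(s['qpos'].round(3),s['tcp_pos'])
q=s['tool_rot'];print(R.from_quat([q[1],q[2],q[3],q[0]]).as_matrix().round(3))
E
```

```text
[ 0.092  0.042 -0.193  1.338  0.068  3.141] [0.40885635 0.05883234 0.32432631]
[[ 0.996  0.092 -0.008]
 [ 0.093 -0.993  0.068]
 [-0.002 -0.068 -0.998]]
```

Emit:
{"api": "play_rows", "payload": {
  "linear": [
    [0,0,0],
    [0,0,0],
    [0,0,0],
    [0,0,0],
    [0,0,0],
    [0,0,0],
    [0,0,0],
    [0,0,0]
  ],
  "yaw": [-10,-20,-30,-40,-50,-60,-70,-80]
}}

```text
t: 3.98
tcp_pos: [0.4088, 0.0586, 0.3243]
tool_rot: [-0.028, 0.733, 0.679, 0.02]
force: [0.3, 0.5, 0.1]
grip_width: 0.0853
grip_force: 0.0
```

```bash
python3 - <<'E'
from h import *
s=env.state();print(s['qpos'].round(3),s['tcp_pos'])
q=s['tool_rot'];print(R.from_quat([q[1],q[2],q[3],q[0]]).as_matrix().round(3))
E
```

```text
[ 0.091  0.042 -0.193  1.337  0.068  1.739] [0.40884965 0.05859669 0.32427337]
[[ 0.077  0.997 -0.008]
 [ 0.995 -0.076  0.068]
 [ 0.067 -0.013 -0.998]]
```

The last joint reached its limit, and that left a wrist tilt on q5. I'll cancel it by pressing the opposite limit with the mirrored motion, then use yaw 180° from there on.

Emit:
{"api": "play_rows", "payload": {
  "linear": [
    [0,0,0],
    [0,0,0],
    [0,0,0],
    [0,0,0],
    [0,0,0],
    [0,0,0],
    [0,0,0],
    [0,0,0]
  ],
  "yaw": [-10.6,-21.2,-31.8,-42.4,-53,-63.6,-74.2,-84.8]
}}

```text
t: 4.97
tcp_pos: [0.4088, 0.0586, 0.3243]
tool_rot: [-0.007, 0.083, 0.996, 0.033]
force: [0.3, -0.2, -1.1]
grip_width: 0.0851
grip_force: 0.0
```

Emit:
{"api": "play_rows", "payload": {
  "linear": [
    [0,0,0],
    [0,0,0],
    [0,0,0],
    [0,0,0],
    [0,0,0],
    [0,0,0],
    [0,0,0],
    [0,0,0]
  ],
  "yaw": [-10.6,-21.2,-31.8,-42.4,-53,-63.6,-74.2,-84.8]
}}

```text
t: 5.98
tcp_pos: [0.4088, 0.0586, 0.3243]
tool_rot: [0.017, -0.61, 0.792, 0.029]
force: [-0.3, 0.2, 0.9]
grip_width: 0.0856
grip_force: 0.0
```

Emit:
{"api": "play_rows", "payload": {
  "linear": [
    [0,0,0],
    [0,0,0],
    [0,0,0],
    [0,0,0],
    [0,0,0],
    [0,0,0],
    [0,0,0],
    [0,0,0]
  ],
  "yaw": [-10.6,-21.2,-31.8,-42.4,-53,-63.6,-74.2,-84.8]
}}

```text
t: 6.98
tcp_pos: [0.4088, 0.0586, 0.3243]
tool_rot: [-0.033, 0.984, -0.173, -0.01]
force: [0.2, 0.7, 0.3]
grip_width: 0.0858
grip_force: 0.0
```

Emit:
{"api": "play_rows", "payload": {
  "linear": [
    [0,0,0],
    [0,0,0],
    [0,0,0]
  ],
  "yaw": [-10,-20,-24.5]
}}

```text
t: 7.35
tcp_pos: [0.4089, 0.0586, 0.3243]
tool_rot: [-0.034, 0.999, 0.038, -0.003]
force: [-0.2, -0.0, 0.1]
grip_width: 0.0852
grip_force: 0.0
```

```bash
cat > st.py <<'E'
from h import *
s=env.state();print(s['t'],s['qpos'].round(3),s['tcp_pos'].round(4))
q=s['tool_rot'];M=R.from_quat([q[1],q[2],q[3],q[0]]).as_matrix();print(M.round(3).tolist(),np.degrees(np.arctan2(M[1,0],M[0,0])).round(2))
E
python3 st.py
```

```text
7.35 [ 0.091  0.042 -0.193  1.337  0.068 -3.127] [0.4089 0.0586 0.3243]
[[0.997, 0.076, -0.008], [0.076, -0.995, 0.068], [-0.003, -0.068, -0.998]] 4.36
```

Emit:
{"api": "play_rows", "payload": {
  "linear": [
    [0,5,0],
    [0,5,0],
    [0,5,0],
    [0,5,0]
  ],
  "yaw": [0,0,0,0]
}}

```text
t: 7.85
tcp_pos: [0.4114, 0.0339, 0.321]
tool_rot: [-0.024, 0.999, 0.023, -0.002]
force: [0.3, -0.5, -0.6]
grip_width: 0.0858
grip_force: 0.0
```

```bash
python3 st.py
```

```text
7.85 [ 0.046  0.044 -0.199  1.331  0.048 -3.141] [0.4114 0.0339 0.321 ]
[[0.999, 0.045, -0.005], [0.045, -0.998, 0.048], [-0.003, -0.048, -0.999]] 2.59
```

Emit:
{"api": "play_rows", "payload": {
  "linear": [
    [0,6,0],
    [0,6,0],
    [0,6,0],
    [0,6,0]
  ],
  "yaw": [0,0,0,0]
}}

```text
t: 8.35
tcp_pos: [0.4139, 0.0085, 0.3181]
tool_rot: [-0.009, 1.0, 0.003, -0.002]
force: [-1.0, 0.8, 0.3]
grip_width: 0.085
grip_force: 0.0
```

```bash
python3 st.py
```

```text
8.35 [ 0.006  0.047 -0.202  1.325  0.019 -3.141] [0.4139 0.0085 0.3181]
[[1.0, 0.005, -0.004], [0.005, -1.0, 0.019], [-0.004, -0.019, -1.0]] 0.3
```

Emit:
{"api": "play_rows", "payload": {
  "linear": [
    [0,4,0],
    [0,4,0],
    [0,4,0],
    [0,4,0]
  ],
  "yaw": [0,0,0,0]
}}

```text
t: 8.85
tcp_pos: [0.4145, -0.0091, 0.3172]
tool_rot: [0.0, 1.0, -0.011, -0.002]
force: [-0.3, -0.4, 0.2]
grip_width: 0.0851
grip_force: 0.0
```

```bash
python3 st.py
```

```text
8.85 [-2.100e-02  4.900e-02 -2.020e-01  1.324e+00 -1.000e-03 -3.141e+00] [ 0.4145 -0.0091  0.3172]
[[1.0, -0.022, -0.004], [-0.022, -1.0, -0.001], [-0.004, 0.001, -1.0]] -1.27
```

Emit:
{"api": "play_rows", "payload": {
  "linear": [
    [0,-5,0],
    [0,-10,1],
    [-1,-15,1],
    [-1.5,-19,1.5],
    [-1.5,-19,1.5],
    [-1.5,-19,1.5],
    [-1.5,-19,1.5],
    [-1.5,-19,1.5]
  ],
  "yaw": [10.5,21,31.5,42,52,63,73,80]
}}

```text
t: 9.85
tcp_pos: [0.4036, 0.1815, 0.3021]
tool_rot: [0.002, 0.757, -0.653, -0.001]
force: [0.4, -1.1, -0.3]
grip_width: 0.0854
grip_force: 0.0
```

Emit:
{"api": "play_rows", "payload": {
  "linear": [
    [0,0,0],
    [0,0,0],
    [0,0,0],
    [0,0,0],
    [0,0,0],
    [0,0,0],
    [0,0,0],
    [0,0,0]
  ],
  "yaw": [10,20,30,40,50,60,70,80]
}}

```text
t: 10.85
tcp_pos: [0.4037, 0.1813, 0.3021]
tool_rot: [-0.002, -0.16, 0.987, -0.0]
force: [0.4, -0.9, -0.7]
grip_width: 0.0854
grip_force: 0.0
```

Emit:
{"api": "play_rows", "payload": {
  "linear": [
    [0,0,0],
    [0,0,0],
    [0,0,0]
  ],
  "yaw": [10,20,20]
}}

```text
t: 11.22
tcp_pos: [0.4037, 0.1813, 0.3021]
tool_rot: [-0.002, 0.01, 1.0, -0.0]
force: [0.5, -0.2, 0.1]
grip_width: 0.0854
grip_force: 0.0
```

```bash
python3 st.py;python3 - <<'E'
from h import *
c=cam('wrist');cv2.imwrite('pics/w3.png',c['frame'])
E
```

```text
11.225 [ 4.210e-01  1.010e-01 -1.840e-01  1.291e+00  1.000e-03  4.410e-01] [0.4037 0.1813 0.3021]
[[-1.0, 0.02, -0.004], [0.02, 1.0, -0.001], [0.004, -0.001, -1.0]] 178.86
```

View pics/w3.png

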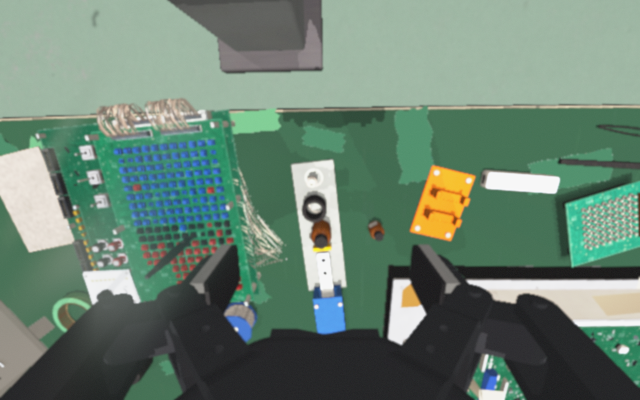

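View w3 shows the coax at (313,178), the loupe at (314,206), the flux cap at (320,240), the yellow lip at (322,249), the blue roof at (328,312), the orange cradle at (442,203) and the mat at (38,200). Now I'll measure.

```bash
cat > m.py <<'E'
from h import *
def quad(m):
    cs,_=cv2.findContours(m.astype(np.uint8),cv2.RETR_EXTERNAL,cv2.CHAIN_APPROX_NONE)
    c=max(cs,key=cv2.contourArea);r=cv2.minAreaRect(c);return r,cv2.boxPoints(r),c
def rectw(c,cnt,z):
    P=plane(c,cnt.reshape(-1,2).astype(float),z)[:,:2];r=cv2.minAreaRect((P*1000).astype(np.float32));return np.round(r[0],1),np.round(r[1],1),round(r[2],1)
E
python3 - <<'E'
from m import *
c=cam('wrist');f=c['frame'];hsv=cv2.cvtColor(f,cv2.COLOR_BGR2HSV);h,s,v=cv2.split(hsv)
yy,xx=np.mgrid[:400,:640]
def roi(x0,x1,y0,y1): return (xx>=x0)&(xx<x1)&(yy>=y0)&(yy<y1)
# apron: low saturation bright
m=(s<40)&(v>120)&roi(280,350,150,235);r,b,cn=quad(m);print('apron px',b.round(0).tolist(),'w',rectw(c,cn,.004))
for yv in(170,185,200,215,230,240):
    row=np.where((s[yv]<40)&(v[yv]>120)&(xx[yv]>280)&(xx[yv]<350))[0]
    if len(row):print(yv,row.min(),row.max(),plane(c,[(row.min(),yv),(row.max()+1,yv)],.004)[:,:2].round(4).tolist())
m=(h>20)&(h<32)&(s>150)&(v>120)&roi(300,345,235,265);r,b,cn=quad(m);print('lip',b.round(0).tolist(),rectw(c,cn,.018))
m=(h>100)&(h<125)&(s>120)&roi(300,360,280,340);r,b,cn=quad(m);print('roof',b.round(0).tolist(),rectw(c,cn,.038))
m=(s<40)&(v>170)&roi(305,345,250,292);r,b,cn=quad(m);print('rail',b.round(0).tolist(),rectw(c,cn,.018))
m=(h>5)&(h<20)&(s>170)&(v>150)&roi(400,480,160,245);r,b,cn=quad(m);print('cradle',b.round(0).tolist(),rectw(c,cn,.004))
m=(v<60)&roi(298,332,190,225);r,b,cn=quad(m);print('loupe',r[0],r[1],plane(c,[r[0]],.03))
w1=cv2.imread('pics/w1.png');d=dict(c);d['w']=np.array([[-0.0, -0.962, -0.274, 0.463], [-1.0, -0.0, 0.0, -0.298], [-0.0, 0.274, -0.962, 0.453],[0,0,0,1]])
hh=cv2.cvtColor(w1,cv2.COLOR_BGR2HSV);m=(hh[...,1]<40)&(hh[...,2]>150)&roi(268,366,50,190);r,b,cn=quad(m);print('mat',b.round(0).tolist(),rectw(d,cn,.003))
cv2.imwrite('pics/w3c.png',cv2.resize(f[150:340,270:490],None,fx=3.1,fy=3.1,interpolation=cv2.INTER_CUBIC))
E
```

```text
apron px [[290.0, 163.0], [334.0, 158.0], [341.0, 234.0], [298.0, 238.0]] w (array([457.3, 168.6]), array([122.,  66.]), 5.2)
170 291 334 [[0.4101, 0.1318], [0.4113, 0.1981]]
185 293 336 [[0.4333, 0.1337], [0.4345, 0.2009]]
200 295 337 [[0.4572, 0.1357], [0.4583, 0.2023]]
215 297 339 [[0.4817, 0.1377], [0.4829, 0.2053]]
230 300 340 [[0.5071, 0.1414], [0.5082, 0.2069]]
240 301 341 [[0.5244, 0.1423], [0.5255, 0.2084]]
lip [[314.0, 247.0], [330.0, 245.0], [330.0, 249.0], [314.0, 252.0]] (array([532.8, 176.1]), array([ 8. , 25.7]), 7.8)
roof [[311.0, 288.0], [341.0, 285.0], [346.0, 332.0], [316.0, 335.0]] (array([633.7, 184.9]), array([88.8, 48.1]), 5.3)
rail [[305.0, 250.0], [344.0, 250.0], [344.0, 291.0], [305.0, 291.0]] (array([573. , 179.7]), array([63.3, 74.1]), 89.0)
cradle [[409.0, 231.0], [432.0, 161.0], [477.0, 176.0], [454.0, 246.0]] (array([468.3, 366.1]), array([ 76.2, 110.9]), 75.8)
loupe (314.6436462402344, 199.77072143554688) (19.236534118652344, 9.460589408874512) [[0.44994352 0.16721183 0.03      ]]
mat [[273.0, 74.0], [341.0, 60.0], [363.0, 167.0], [296.0, 181.0]] (array([ 452.7, -287.8]), array([161.1, 100.6]), 10.6)
```

View pics/w3c.png

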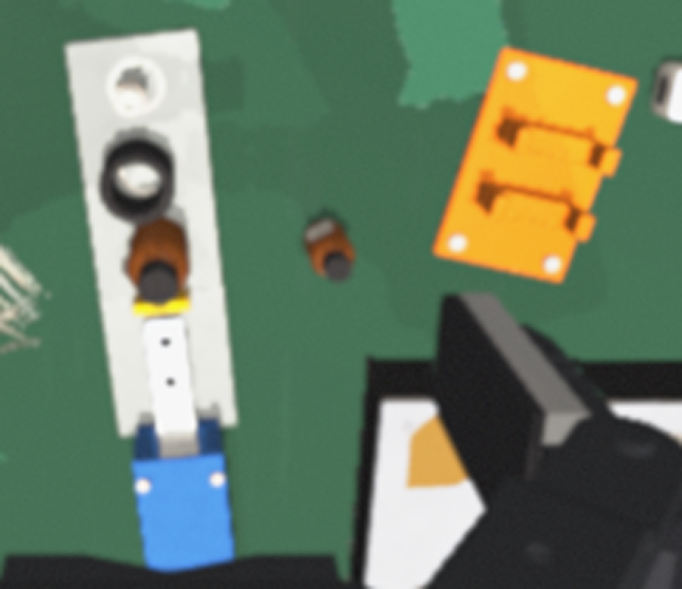

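The crop confirms the choice: the larger amber bottle and the small black ring loupe stand on the apron, and the small bottle beside it is the decoy. Now the object positions and the first move.

```bash
cat > go.py <<'E'
# python3 go.py x y z yaw(deg) [mm]: shift from measured pose, tool axes
import sys
from h import *
def delta(x,y,z,yaw,ps=None):
    s=env.state();q=s['tool_rot'];M=R.from_quat([q[1],q[2],q[3],q[0]]).as_matrix()
    cur=np.degrees(np.arctan2(M[1,0],M[0,0]))
    print('lin cm',(M.T@(np.array([x,y,z])/1000-s['tcp_pos'])*100).round(2),'yaw',round(-((yaw-cur+180)%360-180),2),'t',s['t'])
if __name__=='__main__': delta(*map(float,sys.argv[1:]))
E
python3 - <<'E'
from h import *
from go import delta
c=cam('wrist')
for n,p,z in(('coax',(313.5,178.4),.034),('loupe',(314.2,206.5),.034),('flux',(321,241),.062)): print(n,(plane(c,[p],z)*1000).round(1))
a=cam('scene');b=cam('side')
d1,o1=ray(a,[(326.4,193.6)]);d2,o2=ray(b,[(380,144.8)])
A=np.c_[d1[0],-d2[0]];t=np.linalg.lstsq(A,o2-o1,rcond=None)[0];print('probe',o1+t[0]*d1[0],o2+t[1]*d2[0])
delta(419,166,100,185.2)
E
```

```text
coax [[417.4 166.6  34. ]]
loupe [[458.9 166.4  34. ]]
flux [[500.8 175.7  62. ]]
probe [0.48650164 0.00056303 0.17837011] [0.48344274 0.00095662 0.17375315]
lin cm [-1.65 -1.47 20.21] yaw -6.39 t 11.475
```

Emit:
{"api": "play_rows", "payload": {
  "linear": [
    [-1.4,-1.5,6],
    [-1.4,-1.5,12],
    [-1.4,-1.5,18],
    [-1.4,-1.5,20.2],
    [-1.4,-1.5,20.2],
    [-1.4,-1.5,20.2]
  ],
  "yaw": [-6.4,-6.4,-6.4,-6.4,-6.4,-6.4],
  "fingers": 5,
  "squeeze": 25
}}

```text
t: 12.22
tcp_pos: [0.4176, 0.1662, 0.1012]
tool_rot: [-0.001, -0.045, 0.999, 0.0]
force: [0.2, -0.1, -0.3]
grip_width: 0.0501
grip_force: 0.0
```

```bash
python3 - <<'E'
from h import *
c=cam('wrist');cv2.imwrite('pics/w4.png',c['frame'])
np.save('w4.npy',c['w'])
E
python3 st.py
```

```text
12.275 [ 0.378  0.248 -0.557  0.767  0.001  0.288] [0.418  0.1664 0.1015]
[[-0.996, -0.09, -0.001], [-0.09, 0.996, 0.0], [0.001, 0.0, -1.0]] -174.85
```

View pics/w4.png

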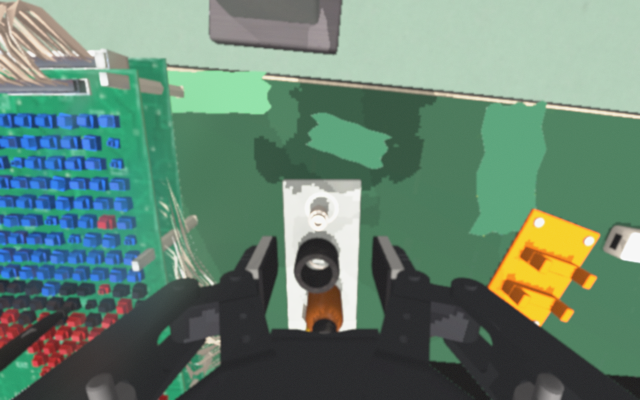

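```bash
python3 - <<'E'
from h import *
c=cam('wrist');f=c['frame']
g=cv2.cvtColor(f,cv2.COLOR_BGR2GRAY)
cv2.imwrite('pics/w4c.png',cv2.resize(f[180:340,270:370],None,fx=3.7,fy=3.7,interpolation=cv2.INTER_CUBIC))
for p,z in(((319,207),.004),((318,219),.034),((318,263),.034),((324,328),.062)):print(p,(plane(c,[p],z)*1000).round(1))
print(proj(c,[(.418,.1664,.004),(.418,.1664,.034)]))
E
```

```text
(319, 207) [[421.7 163.3   4. ]]
(318, 219) [[421.4 163.   34. ]]
(318, 263) [[457.1 166.1  34. ]]
(324, 328) [[492.8 174.   62. ]]
[[323.11857204 203.1096598 ]
 [322.98309918 214.96160219]]
```

View pics/w4c.png

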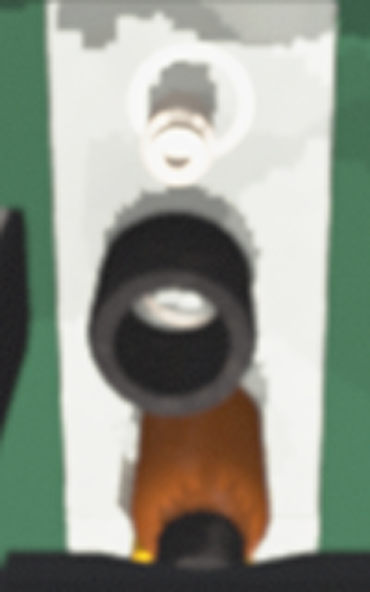

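Coax top is at (318,219), giving world (421.4, 163.0). Descending to grasp it.

Emit:
{"api": "play_rows", "payload": {
  "linear": [
    [-0.3,-0.4,3],
    [-0.3,-0.4,6],
    [-0.3,-0.4,8.3],
    [-0.3,-0.4,8.3],
    [-0.3,-0.4,8.3]
  ],
  "yaw": [0,0,0,0,0]
}}

```text
t: 12.95
tcp_pos: [0.4207, 0.1624, 0.0183]
tool_rot: [-0.001, -0.045, 0.999, 0.0]
force: [-0.3, -0.3, 0.5]
grip_width: 0.05
grip_force: 0.0
```

Emit:
{"api": "play_rows", "payload": {
  "linear": [
    [0,0,0],
    [0,0,0],
    [0,0,0],
    [0,0,0],
    [0,0,0],
    [0,0,0]
  ],
  "yaw": [0,0,0,0,0,0],
  "fingers": 0
}}

```text
t: 13.7
tcp_pos: [0.4203, 0.1623, 0.018]
tool_rot: [-0.001, -0.045, 0.999, -0.0]
force: [-0.6, -0.1, 7.2]
grip_width: 0.0134
grip_force: 25.3
```

Emit:
{"api": "play_rows", "payload": {
  "linear": [
    [0,0,-5],
    [0,0,-11],
    [0,0,-17],
    [0.5,-4,-20],
    [1.2,-9,-20],
    [2,-15,-20],
    [2.7,-21,-20],
    [3.4,-27,-20]
  ],
  "yaw": [0,0,0,0,0,0,0,0]
}}

```text
t: 14.7
tcp_pos: [0.4103, -0.1116, 0.2176]
tool_rot: [-0.002, -0.045, 0.999, -0.0]
force: [1.0, -0.1, -0.3]
grip_width: 0.0138
grip_force: 24.8
```

```bash
python3 go.py 403.5 -297 60 185.2
```

```text
lin cm [  2.29 -18.4   15.78] yaw -0.05 t 14.7
```

Emit:
{"api": "play_rows", "payload": {
  "linear": [
    [0.7,-6,0],
    [1.5,-12,0],
    [2.3,-18.4,0],
    [2.3,-18.4,6],
    [2.3,-18.4,12],
    [2.3,-18.4,17],
    [2.3,-18.4,17],
    [2.3,-18.4,17]
  ],
  "yaw": [0,0,0,0,0,0,0,0]
}}

```text
t: 15.7
tcp_pos: [0.4044, -0.2959, 0.049]
tool_rot: [-0.001, -0.045, 0.999, -0.001]
force: [0.2, 0.1, 0.7]
grip_width: 0.0138
grip_force: 24.9
```

Emit:
{"api": "play_rows", "payload": {
  "linear": [
    [0,0,1.5],
    [0,0,2.7],
    [0,0,3.0],
    [0,0,3.0]
  ],
  "yaw": [0,0,0,0]
}}

```text
t: 16.2
tcp_pos: [0.4037, -0.2955, 0.0181]
tool_rot: [-0.002, -0.045, 0.999, -0.001]
force: [0.2, -0.8, -0.8]
grip_width: 0.0142
grip_force: 24.9
```

Emit:
{"api": "play_rows", "payload": {
  "linear": [
    [0,0,0.08],
    [0,0,0.08]
  ],
  "yaw": [0,0]
}}

```text
t: 16.45
tcp_pos: [0.4036, -0.2955, 0.0171]
tool_rot: [-0.002, -0.045, 0.999, -0.001]
force: [0.7, 0.6, 1.2]
grip_width: 0.014
grip_force: 24.9
```

Emit:
{"api": "play_rows", "payload": {
  "linear": [
    [0,0,0],
    [0,0,0],
    [0,0,0],
    [0,0,0]
  ],
  "yaw": [0,0,0,0],
  "fingers": 4
}}

```text
t: 16.95
tcp_pos: [0.4033, -0.2953, 0.0167]
tool_rot: [-0.002, -0.045, 0.999, -0.0]
force: [0.1, -0.6, -0.5]
grip_width: 0.0398
grip_force: 0.0
```

Emit:
{"api": "play_rows", "payload": {
  "linear": [
    [0,0,-2],
    [0,0,-6],
    [0,0,-12],
    [0,0,-18],
    [-0.8,6,-20],
    [-1.6,12,-20],
    [-2.4,18,-20],
    [-3.2,24,-20]
  ],
  "yaw": [0,0,0,0,0,0,0,0]
}}

```text
t: 17.95
tcp_pos: [0.4145, -0.0515, 0.2167]
tool_rot: [-0.002, -0.044, 0.999, -0.0]
force: [1.4, -0.2, 0.3]
grip_width: 0.04
grip_force: 0.0
```

```bash
python3 go.py 440 165 120 185.2
```

```text
lin cm [-4.5  21.35  9.65] yaw -0.11 t 17.95
```

Next, a close view over the loupe and flux to refine both.

Emit:
{"api": "play_rows", "payload": {
  "linear": [
    [-1,6,0],
    [-2.5,12,0],
    [-4,18,0],
    [-4.5,21.3,4],
    [-4.5,21.3,9.6],
    [-4.5,21.3,9.6],
    [-4.5,21.3,9.6]
  ],
  "yaw": [0,0,0,0,0,0,0],
  "fingers": 6
}}

```text
t: 18.82
tcp_pos: [0.4407, 0.1629, 0.1215]
tool_rot: [-0.002, -0.045, 0.999, -0.0]
force: [0.5, -0.1, 1.0]
grip_width: 0.0598
grip_force: 0.0
```

```bash
python3 - <<'E'
from h import *
c=cam('wrist');f=c['frame'];np.save('w5.npy',c['w'])
cv2.imwrite('pics/w5.png',cv2.resize(f[140:340,240:400],None,fx=3,fy=3,interpolation=cv2.INTER_CUBIC))
E
python3 st.py
```

```text
18.875 [ 0.353  0.258 -0.479  0.835  0.001  0.264] [0.4416 0.163  0.1222]
[[-0.996, -0.089, -0.001], [-0.089, 0.996, 0.0], [0.001, 0.0, -1.0]] -174.91
```

View pics/w5.png

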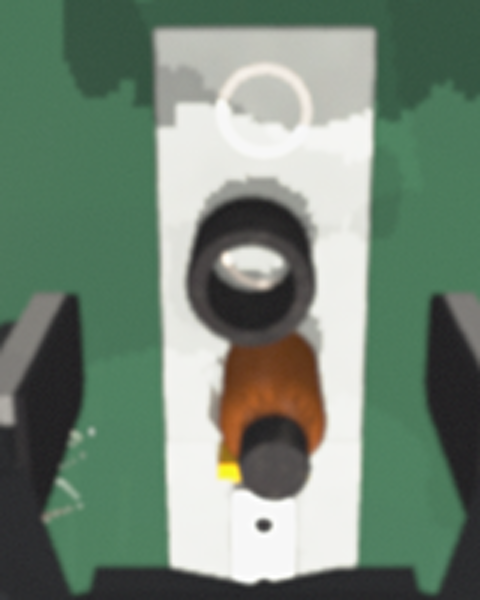

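```bash
python3 - <<'E'
from h import *
from go import delta
c=cam('wrist')
for p,z in(((328,176.7),.004),((323.7,234),.034),((332,296.7),.062)):
    P=(plane(c,[p],z)*1000).round(1)[0];print(p,P)
    if z==.034: delta(P[0],P[1],20,185.2)
E
```

```text
(328, 176.7) [423.3 165.7   4. ]
(323.7, 234) [465.2 165.7  34. ]
lin cm [-2.33  0.04 10.25] yaw -0.12 t 18.925
(332, 296.7) [504.5 175.6  62. ]
```

Emit:
{"api": "play_rows", "payload": {
  "linear": [
    [-2.3,0,3],
    [-2.3,0,7],
    [-2.3,0,10.2],
    [-2.3,0,10.2],
    [-2.3,0,10.2]
  ],
  "yaw": [0,0,0,0,0]
}}

```text
t: 19.55
tcp_pos: [0.4643, 0.1652, 0.02]
tool_rot: [-0.001, -0.044, 0.999, 0.0]
force: [0.7, -0.5, -0.0]
grip_width: 0.06
grip_force: 0.0
```

Emit:
{"api": "play_rows", "payload": {
  "linear": [
    [0,0,0],
    [0,0,0],
    [0,0,0],
    [0,0,0],
    [0,0,0]
  ],
  "yaw": [0,0,0,0,0],
  "fingers": 0
}}

```text
t: 20.18
tcp_pos: [0.464, 0.1653, 0.02]
tool_rot: [-0.0, -0.045, 0.999, 0.0]
force: [-0.3, -0.4, 6.2]
grip_width: 0.0355
grip_force: 24.5
```

```bash
python3 go.py 452 -288 218 185.2
```

```text
lin cm [  5.27 -45.04 -19.8 ] yaw -0.06 t 20.175
```

Emit:
{"api": "play_rows", "payload": {
  "linear": [
    [0,0,-6],
    [0,0,-12],
    [0,0,-18],
    [0.5,-4,-23],
    [1.2,-10,-23],
    [1.9,-16,-23],
    [2.6,-22,-23],
    [3.3,-28,-23]
  ],
  "yaw": [0,0,0,0,0,0,0,0]
}}

```text
t: 21.18
tcp_pos: [0.4554, -0.1186, 0.2495]
tool_rot: [-0.001, -0.045, 0.999, -0.001]
force: [1.4, -0.2, -0.7]
grip_width: 0.0355
grip_force: 25.8
```

```bash
python3 go.py 452 -288 20 185.2
```

```text
lin cm [  1.81 -16.82  22.97] yaw -0.05 t 21.175
```

Emit:
{"api": "play_rows", "payload": {
  "linear": [
    [0.6,-6,0],
    [1.2,-12,0],
    [1.8,-16.8,3],
    [1.8,-16.8,9],
    [1.8,-16.8,15],
    [1.8,-16.8,20],
    [1.8,-16.8,20],
    [1.8,-16.8,20]
  ],
  "yaw": [0,0,0,0,0,0,0,0]
}}

```text
t: 22.18
tcp_pos: [0.4532, -0.2867, 0.0505]
tool_rot: [-0.001, -0.045, 0.999, -0.001]
force: [-0.3, -1.2, -0.2]
grip_width: 0.0356
grip_force: 25.8
```

Emit:
{"api": "play_rows", "payload": {
  "linear": [
    [0,0,1.5],
    [0,0,2.8],
    [0,0,3.0],
    [0,0,3.05],
    [0,0,3.05]
  ],
  "yaw": [0,0,0,0,0]
}}

```text
t: 22.8
tcp_pos: [0.452, -0.2861, 0.0191]
tool_rot: [-0.002, -0.045, 0.999, -0.001]
force: [-2.9, 1.0, 8.5]
grip_width: 0.0356
grip_force: 26.6
```

Emit:
{"api": "play_rows", "payload": {
  "linear": [
    [0,0,0],
    [0,0,0],
    [0,0,0],
    [0,0,0]
  ],
  "yaw": [0,0,0,0],
  "fingers": 5.5
}}

```text
t: 23.3
tcp_pos: [0.4516, -0.2859, 0.0178]
tool_rot: [-0.002, -0.045, 0.999, -0.0]
force: [0.1, 0.8, 0.1]
grip_width: 0.055
grip_force: 0.0
```

Emit:
{"api": "play_rows", "payload": {
  "linear": [
    [0,0,-2],
    [0,0,-6],
    [0,0,-12],
    [0,0,-18],
    [-0.8,6,-23],
    [-1.6,12,-23],
    [-2.4,18,-23],
    [-3.2,24,-23]
  ],
  "yaw": [0,0,0,0,0,0,0,0]
}}

```text
t: 24.3
tcp_pos: [0.4628, -0.0492, 0.2482]
tool_rot: [-0.001, -0.044, 0.999, -0.0]
force: [0.7, -0.2, 0.0]
grip_width: 0.0551
grip_force: 0.0
```

```bash
python3 go.py 504.5 174.5 100 185.2
```

```text
lin cm [-6.18 21.92 14.79] yaw -0.11 t 24.3
```

Emit:
{"api": "play_rows", "payload": {
  "linear": [
    [-1.5,6,0],
    [-3,12,0],
    [-4.7,18,0],
    [-6.2,22,4],
    [-6.2,22,9],
    [-6.2,22,12],
    [-6.2,22,12]
  ],
  "yaw": [0,0,0,0,0,0,0]
}}

```text
t: 25.18
tcp_pos: [0.5019, 0.173, 0.1249]
tool_rot: [-0.005, -0.045, 0.999, -0.001]
force: [0.4, 0.5, 0.0]
grip_width: 0.0553
grip_force: 0.0
```

```bash
python3 - <<'E'
from h import *
from go import delta
c=cam('wrist');f=c['frame'];hsv=cv2.cvtColor(f,cv2.COLOR_BGR2HSV)
cv2.imwrite('pics/w6.png',cv2.resize(f[120:340,240:400],None,fx=2.7,fy=2.7,interpolation=cv2.INTER_CUBIC))
delta(504.5,175,22,185.2)
m=((hsv[...,2]<75)&(hsv[...,1]<100)).astype(np.uint8);m[:,:285]=0;m[:,360:]=0;m[:150]=0;m[320:]=0
n,l,st,ce=cv2.connectedComponentsWithStats(m);i=[(st[k],ce[k]) for k in range(1,n) if st[k][4]>80];print(i)
E
```

```text
lin cm [-0.18  0.16 10.48] yaw -0.06 t 25.225
[(array([314, 204,  24,  27, 488], dtype=int32), array([325.16803279, 217.        ]))]
```

View pics/w6.png

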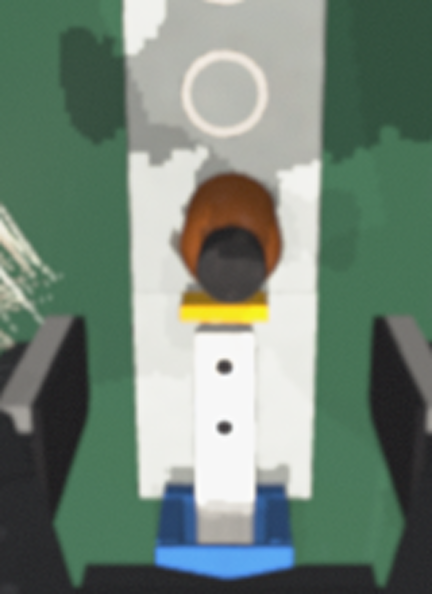

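```bash
python3 - <<'E'
from h import *
from go import delta
c=cam('wrist')
for n,p,z in(('cap',(325.2,218.1),.062),('ring',(323,154.8),.004),('lip',(323.3,233.7),.018),('h1',(323,255.9),.018),('h2',(323,278.1),.018),('front',(323.3,241),.018)):
    P=(plane(c,[p],z)*1000).round(1)[0];print(n,P)
    if n=='cap':delta(P[0],P[1],22,185.2)
E
```

```text
cap [504.5 175.1  62. ]
lin cm [-0.03  0.14 10.61] yaw -0.08 t 25.275
ring [466.4 169.7   4. ]
lip [534.8 176.2  18. ]
h1 [556.7 177.9  18. ]
h2 [579.5 180.   18. ]
front [541.9 176.9  18. ]
```

Emit:
{"api": "play_rows", "payload": {
  "linear": [
    [0,0.15,4],
    [0,0.15,8],
    [0,0.15,10.5],
    [0,0.15,10.5],
    [0,0.15,10.5]
  ],
  "yaw": [0,0,0,0,0]
}}

```text
t: 25.9
tcp_pos: [0.5057, 0.1755, 0.0244]
tool_rot: [-0.0, -0.045, 0.999, 0.0]
force: [0.3, 0.0, 0.1]
grip_width: 0.0549
grip_force: 0.0
```

Emit:
{"api": "play_rows", "payload": {
  "linear": [
    [0,0,0],
    [0,0,0],
    [0,0,0],
    [0,0,0],
    [0,0,0]
  ],
  "yaw": [0,0,0,0,0],
  "fingers": 0
}}

```text
t: 26.52
tcp_pos: [0.5053, 0.1753, 0.0242]
tool_rot: [-0.0, -0.045, 0.999, -0.0]
force: [-0.5, -0.9, 5.0]
grip_width: 0.0296
grip_force: 24.4
```

Emit:
{"api": "play_rows", "payload": {
  "linear": [
    [0,0,-6],
    [0,0,-12],
    [0,0,-18],
    [0.4,-4,-24],
    [1.0,-10,-25],
    [1.6,-16,-25],
    [2.2,-22,-25],
    [2.9,-28,-25]
  ],
  "yaw": [0,0,0,0,0,0,0,0]
}}

```text
t: 27.52
tcp_pos: [0.5008, -0.1081, 0.2736]
tool_rot: [-0.001, -0.045, 0.999, -0.001]
force: [0.2, 0.2, -0.9]
grip_width: 0.0296
grip_force: 25.3
```

```bash
python3 go.py 502 -279 22 185.2
```

```text
lin cm [  1.36 -17.01  25.18] yaw -0.05 t 27.525
```

Emit:
{"api": "play_rows", "payload": {
  "linear": [
    [0.5,-6,0],
    [1.0,-12,0],
    [1.4,-17,3],
    [1.4,-17,9],
    [1.4,-17,15],
    [1.4,-17,21],
    [1.4,-17,22],
    [1.4,-17,22]
  ],
  "yaw": [0,0,0,0,0,0,0,0]
}}

```text
t: 28.52
tcp_pos: [0.5018, -0.2772, 0.0537]
tool_rot: [-0.002, -0.045, 0.999, -0.0]
force: [0.1, 0.2, 0.2]
grip_width: 0.0295
grip_force: 25.3
```

Emit:
{"api": "play_rows", "payload": {
  "linear": [
    [0,0,1.5],
    [0,0,2.7],
    [0,0,2.9],
    [0,0,2.95],
    [0,0,2.95]
  ],
  "yaw": [0,0,0,0,0]
}}

```text
t: 29.15
tcp_pos: [0.5015, -0.2771, 0.0236]
tool_rot: [-0.002, -0.045, 0.999, -0.0]
force: [-0.1, 0.1, -0.5]
grip_width: 0.0296
grip_force: 25.4
```

Emit:
{"api": "play_rows", "payload": {
  "linear": [
    [0,0,0.08],
    [0,0,0.08]
  ],
  "yaw": [0,0]
}}

```text
t: 29.4
tcp_pos: [0.5015, -0.2772, 0.0232]
tool_rot: [-0.002, -0.045, 0.999, -0.001]
force: [-0.6, -0.3, 4.9]
grip_width: 0.0294
grip_force: 25.7
```

Emit:
{"api": "play_rows", "payload": {
  "linear": [
    [0,0,0],
    [0,0,0],
    [0,0,0],
    [0,0,0]
  ],
  "yaw": [0,0,0,0],
  "fingers": 5
}}

```text
t: 29.9
tcp_pos: [0.5011, -0.2769, 0.0223]
tool_rot: [-0.002, -0.045, 0.999, -0.0]
force: [0.4, 0.8, -0.8]
grip_width: 0.0502
grip_force: 0.0
```

Emit:
{"api": "play_rows", "payload": {
  "linear": [
    [0,0,-2],
    [0,0,-6],
    [0,0,-12],
    [0,0,-18],
    [-0.5,6,-24],
    [-1,12,-24],
    [-1.5,18,-24],
    [-2,24,-24]
  ],
  "yaw": [0,0,0,0,0,0,0,0]
}}

```text
t: 30.9
tcp_pos: [0.5008, -0.0447, 0.2629]
tool_rot: [-0.001, -0.044, 0.999, -0.0]
force: [0.6, -0.4, 0.0]
grip_width: 0.0497
grip_force: 0.0
```

```bash
python3 go.py 562 178.5 100 185.2; python3 - <<'E'
from h import *
f=cam('scene')['frame'];cv2.imwrite('pics/s2.png',cv2.resize(f[180:330,230:480],None,fx=3,fy=3,interpolation=cv2.INTER_CUBIC))
E
```

```text
lin cm [-8.12 21.7  16.25] yaw -0.11 t 30.9
```

View pics/s2.png

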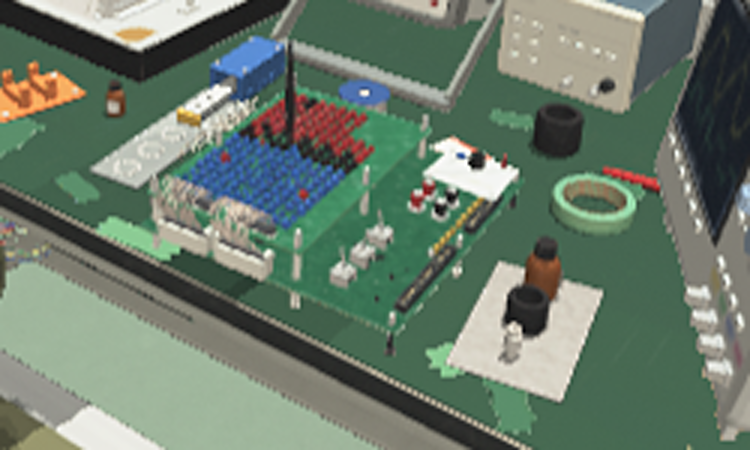

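All three stand upright on the mat: flux at (543,265), loupe at (526,308), coax at (511,340). Next is the rail. I'll grasp it about 38 mm from its front end, at its second hole.

Emit:
{"api": "play_rows", "payload": {
  "linear": [
    [-2.5,6,0],
    [-5,12,0],
    [-8,18,0],
    [-9.9,21.7,4],
    [-9.9,21.7,10],
    [-9.9,21.7,15],
    [-9.9,21.7,16],
    [-9.9,21.7,16]
  ],
  "yaw": [0,0,0,0,0,0,0,0],
  "fingers": 4.5,
  "squeeze": 70
}}

```text
t: 31.95
tcp_pos: [0.5795, 0.1782, 0.1021]
tool_rot: [-0.002, -0.045, 0.999, -0.0]
force: [0.8, 1.1, 1.5]
grip_width: 0.0451
grip_force: 0.0
```

```bash
python3 - <<'E'
from h import *
c=cam('wrist');f=c['frame']
cv2.imwrite('pics/w7.png',cv2.resize(f[120:340,240:400],None,fx=2.7,fy=2.7,interpolation=cv2.INTER_CUBIC))
E
python3 st.py; python3 go.py 579.6 180 16 185
```

```text
32.0 [ 0.298  0.486 -0.167  0.92   0.     0.209] [0.5806 0.1785 0.1035]
[[-0.996, -0.089, -0.002], [-0.089, 0.996, -0.0], [0.002, 0.0, -1.0]] -174.89
lin cm [0.08 0.15 8.75] yaw 0.11 t 32.0
```

View pics/w7.png

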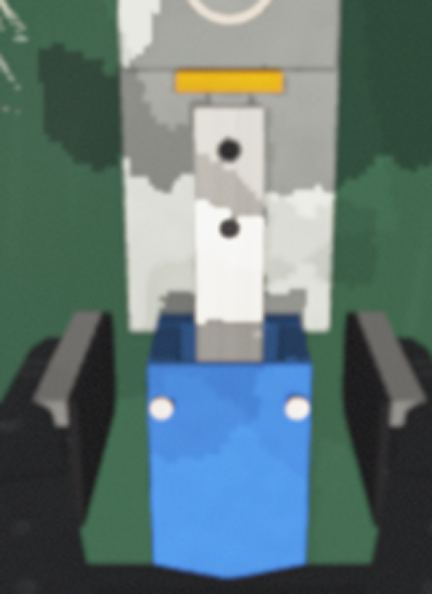

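```bash
python3 - <<'E'
from h import *
from go import delta
c=cam('wrist')
for n,p,z in(('h1',(324.5,175.6),.018),('h2',(324.8,204.4),.018),('front',(324.6,159.3),.018),('lip',(325,150.3),.018),('back',(325,252),.018)): print(n,(plane(c,[p],z)*1000).round(1)[0])
E
```

```text
h1 [555.1 177.4  18. ]
h2 [578.  179.7  18. ]
front [542.6 176.3  18. ]
lip [535.9 176.   18. ]
back [618.9 183.6  18. ]
```

Emit:
{"api": "play_rows", "payload": {
  "linear": [
    [0.1,0.13,4],
    [0.1,0.13,7],
    [0.1,0.13,8.5],
    [0.1,0.13,8.7],
    [0.1,0.13,8.7]
  ],
  "yaw": [0,0,0,0,0]
}}

```text
t: 32.67
tcp_pos: [0.5791, 0.1799, 0.0162]
tool_rot: [-0.001, -0.045, 0.999, 0.0]
force: [0.3, -0.4, -0.4]
grip_width: 0.0448
grip_force: 0.0
```

Emit:
{"api": "play_rows", "payload": {
  "linear": [
    [0,0,0],
    [0,0,0],
    [0,0,0],
    [0,0,0],
    [0,0,0]
  ],
  "yaw": [0,0,0,0,0],
  "fingers": 0
}}

```text
t: 33.3
tcp_pos: [0.5788, 0.1798, 0.0162]
tool_rot: [-0.001, -0.045, 0.999, -0.0]
force: [-0.9, -0.3, 5.2]
grip_width: 0.0179
grip_force: 68.9
```

```bash
python3 st.py
```

```text
33.3 [ 0.301  0.57  -0.278  0.725  0.     0.212] [0.5788 0.1798 0.0162]
[[-0.996, -0.089, -0.002], [-0.089, 0.996, -0.0], [0.002, -0.0, -1.0]] -174.88
```

Emit:
{"api": "play_rows", "payload": {
  "linear": [
    [0,0,-0.4],
    [0,0,-0.8],
    [0,0,-1.2],
    [0,0,-1.2]
  ],
  "yaw": [0,0,0,0]
}}

```text
t: 33.8
tcp_pos: [0.5781, 0.1797, 0.0271]
tool_rot: [-0.002, -0.045, 0.999, -0.0]
force: [0.5, -0.5, -0.8]
grip_width: 0.0177
grip_force: 68.4
```

Emit:
{"api": "play_rows", "payload": {
  "linear": [
    [1,0,0],
    [2,0,0],
    [3,0,0],
    [3,0,0]
  ],
  "yaw": [0,0,0,0]
}}

```text
t: 34.3
tcp_pos: [0.5474, 0.1769, 0.0272]
tool_rot: [-0.002, -0.045, 0.999, -0.0]
force: [1.1, -0.2, -0.8]
grip_width: 0.0181
grip_force: 68.7
```

```bash
python3 - <<'E'
from h import *
c=cam('wrist');f=c['frame']
a=cv2.resize(f[100:340,240:400],None,fx=2.4,fy=2.4,interpolation=cv2.INTER_CUBIC)
g=cam('side')['frame'];b=cv2.resize(g[180:276,250:410],None,fx=2.4,fy=2.4,interpolation=cv2.INTER_CUBIC)
b=cv2.copyMakeBorder(b,0,a.shape[0]-b.shape[0],0,0,cv2.BORDER_CONSTANT)
cv2.imwrite('pics/w8.png',np.hstack([a,b]))
E
python3 st.py
```

```text
34.4 [ 0.312  0.518 -0.346  0.712  0.001  0.222] [0.5475 0.1769 0.027 ]
[[-0.996, -0.09, -0.005], [-0.09, 0.996, -0.001], [0.005, -0.0, -1.0]] -174.86
```

View pics/w8.png

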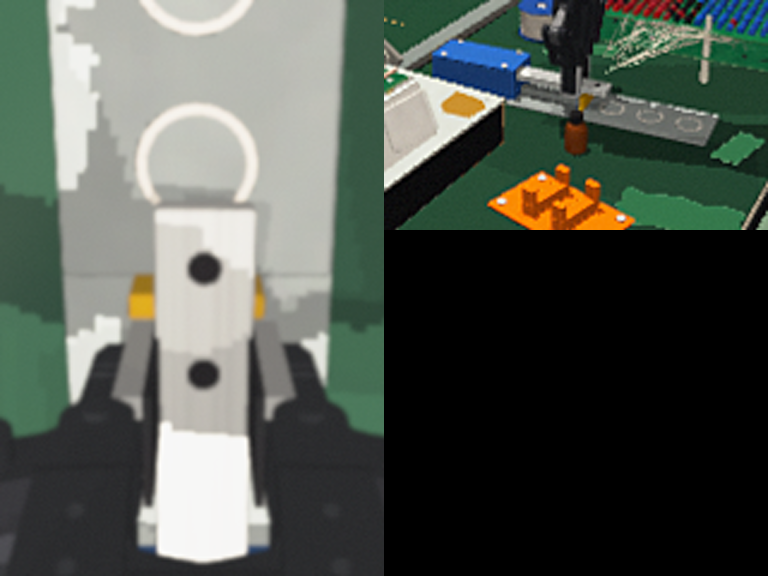

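The rail is clear over the lip. The fingertips would meet the lip at this height, so I raise another 3.5 mm before drawing further.

Emit:
{"api": "play_rows", "payload": {
  "linear": [
    [0,0,-0.35],
    [0,0,-0.35],
    [0.8,0,-0.35],
    [1.6,0,-0.35],
    [1.6,0,-0.35]
  ],
  "yaw": [0,0,0,0,0]
}}

```text
t: 35.02
tcp_pos: [0.5305, 0.1752, 0.0302]
tool_rot: [-0.003, -0.045, 0.999, -0.001]
force: [0.5, 0.1, -1.4]
grip_width: 0.0179
grip_force: 68.5
```

Emit:
{"api": "play_rows", "payload": {
  "linear": [
    [1,0,0],
    [2,0,0],
    [3,0,0],
    [4,0,0],
    [5,0,0],
    [5.5,0,0],
    [5.5,0,0]
  ],
  "yaw": [0,0,0,0,0,0,0]
}}

```text
t: 35.9
tcp_pos: [0.4768, 0.1705, 0.0307]
tool_rot: [-0.002, -0.045, 0.999, -0.0]
force: [0.0, -0.3, 0.0]
grip_width: 0.0178
grip_force: 68.5
```

Emit:
{"api": "play_rows", "payload": {
  "linear": [
    [1,0,0],
    [1.2,0,-2],
    [1.2,0,-7],
    [1.2,0,-12],
    [1.2,0,-15],
    [1.2,0,-15]
  ],
  "yaw": [0,0,0,0,0,0]
}}

```text
t: 36.65
tcp_pos: [0.4676, 0.1703, 0.1832]
tool_rot: [0.001, -0.045, 0.999, 0.001]
force: [0.9, -1.1, -1.7]
grip_width: 0.0175
grip_force: 68.5
```

```bash
python3 - <<'E'
from h import *
c=cam('wrist');f=c['frame'];cv2.imwrite('pics/w9.png',f)
b=cv2.resize(f[150:340,280:600],None,fx=2.5,fy=2.5,interpolation=cv2.INTER_CUBIC);cv2.imwrite('pics/w9c.png',b)
w=cv2.imread('pics/w3.png')
E
python3 go.py 426.3 376.7 182 165.8
```

```text
lin cm [ 2.14 20.96 -0.06] yaw 19.33 t 36.7
```

View pics/w9c.png

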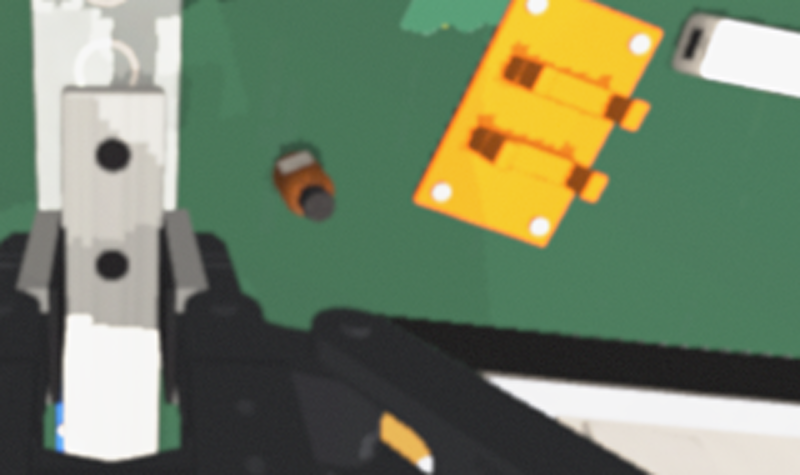

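View w9c shows the rail firmly held: its front edge is at crop (113,88) and it has not slipped in yaw. The cradle's four screws are at crop (537,5), (640,44), (442,192) and (540,227). I've now viewed 16 pictures, over the 14 allowed, so from here I work from pixel numbers only.

```bash
python3 - <<'E'
from h import *
from go import delta
c=cam('wrist');f=c['frame']
hsv=cv2.cvtColor(f,cv2.COLOR_BGR2HSV)
m=((hsv[...,0]>5)&(hsv[...,0]<30)&(hsv[...,1]>120)&(hsv[...,2]>120)).astype(np.uint8);m[:,:440]=0;m[260:]=0
cs,_=cv2.findContours(m,cv2.RETR_TREE,cv2.CHAIN_APPROX_NONE)
S=[]
for q in cs:
    a=cv2.contourArea(q)
    if 15<a<200:
        (u,v),r=cv2.minEnclosingCircle(q);px=hsv[int(v),int(u)];
        if px[1]<60: S.append((u,v))
print(np.round(S,1))
S=np.array([(494.8,152),(536,167.6),(456.8,226.8),(496,240.8)]) if len(S)!=4 else np.array(sorted(S,key=lambda p:p[1]))
P=plane(c,S,.0045)[:,:2]*1000;print(P.round(1));ctr=P.mean(0)
ax=(P[2]+P[3]-P[0]-P[1]);print('ctr',ctr,'ang',np.degrees(np.arctan2(ax[1],ax[0])),np.linalg.norm(ax)/2)
s=env.state();M=R.from_quat(np.roll(s['tool_rot'],-1)).as_matrix();zt=s['tcp_pos'][2]+.0018
F=plane(c,[(325.2,185.2),(304.8,185.2),(345.2,185.2),(304.8+.5,258),(344,258)],zt)
print('rail in tool mm',((F-s['tcp_pos'])@M*1000).round(1))
print('bar end',plane(c,[(550,178),(556,165)],.0).round(3))
E
```

```text
[[496.7 242.3]
 [457.3 228.7]
 [536.9 169.1]
 [495.6 152.9]]
[[417.2 351.2]
 [430.1 401.7]
 [506.6 328.4]
 [519.5 378.8]]
ctr [468.36391678 365.03062435] ang -14.348396155853875 92.28580605740734
rail in tool mm [[37.2  1.6 -1.6]
 [37.2 -7.9 -1.6]
 [37.2 10.9 -1.6]
 [-0.3 -8.3 -1.8]
 [-0.3 11.1 -1.8]]
bar end [[0.439 0.423 0.   ]
 [0.424 0.426 0.   ]]
```

```bash
python3 go.py 427 375.8 100 165.65
```

```text
lin cm [ 1.94 20.9   8.01] yaw 19.48 t 36.75
```

Emit:
{"api": "play_rows", "payload": {
  "linear": [
    [0.5,5,0],
    [1,10,0],
    [1.5,15,0],
    [1.9,20.9,2],
    [1.9,20.9,6],
    [1.9,20.9,8],
    [1.9,20.9,8],
    [1.9,20.9,8]
  ],
  "yaw": [5,10,15,19.5,19.5,19.5,19.5,19.5]
}}

```text
t: 37.75
tcp_pos: [0.4279, 0.3758, 0.1004]
tool_rot: [-0.002, 0.125, 0.992, -0.001]
force: [0.2, 0.1, -1.1]
grip_width: 0.0183
grip_force: 68.8
```

```bash
python3 go.py 427 375.8 22.5 165.65; python3 - <<'E'
from h import *
c=cam('wrist');f=c['frame'];cv2.imwrite('pics/w10.png',f)
hsv=cv2.cvtColor(f,cv2.COLOR_BGR2HSV)
m=((hsv[...,0]>5)&(hsv[...,0]<30)&(hsv[...,1]>120)&(hsv[...,2]>120)).astype(np.uint8)
m[280:]=0
n,l,st,ce=cv2.connectedComponentsWithStats(m);print([(list(map(int,st[k]))) for k in range(1,n) if st[k][4]>40])
# orange extents per row & rail extents
for y in range(130,280,12):
    x=np.where(m[y])[0]
    if len(x):
        g=np.split(x,np.where(np.diff(x)>3)[0]+1);print(y,[(int(a[0]),int(a[-1])) for a in g])
e=[(.4684+a*np.cos(-.2504)-b*np.sin(-.2504),.365+a*np.sin(-.2504)+b*np.cos(-.2504),.004) for a in(-.055,.055) for b in(-.035,.035)]
print(proj(c,e).round(0).tolist())
E
```

```text
lin cm [0.05 0.   7.79] yaw -0.03 t 37.75
[[280, 188, 25, 57, 1130], [346, 188, 20, 56, 865]]
190 [(280, 303), (347, 365)]
202 [(280, 285), (296, 303), (346, 348), (360, 365)]
214 [(281, 304), (346, 364)]
226 [(281, 303), (346, 364)]
238 [(281, 293), (355, 363)]
[[280.0, 189.0], [366.0, 189.0], [285.0, 305.0], [361.0, 305.0]]
```

Emit:
{"api": "play_rows", "payload": {
  "linear": [
    [0.05,-0.1,2],
    [0.05,-0.1,4],
    [0.05,-0.1,6],
    [0.05,-0.1,7],
    [0.05,-0.1,7.5],
    [0.05,-0.1,7.65],
    [0.05,-0.1,7.65]
  ],
  "yaw": [0,0,0,0,0,0,0]
}}

```text
t: 38.67
tcp_pos: [0.4273, 0.3755, 0.0247]
tool_rot: [-0.002, 0.125, 0.992, -0.0]
force: [-1.2, 0.5, -0.6]
grip_width: 0.0178
grip_force: 68.8
```

Emit:
{"api": "play_rows", "payload": {
  "linear": [
    [0,0,0.05],
    [0,0,0.1],
    [0,0,0.1]
  ],
  "yaw": [0,0,0]
}}

```text
t: 39.05
tcp_pos: [0.4269, 0.3751, 0.0233]
tool_rot: [-0.002, 0.125, 0.992, -0.001]
force: [0.1, -1.3, -2.3]
grip_width: 0.0181
grip_force: 68.8
```

Emit:
{"api": "play_rows", "payload": {
  "linear": [
    [0,0,0.05],
    [0,0,0.1],
    [0,0,0.1]
  ],
  "yaw": [0,0,0]
}}

```text
t: 39.42
tcp_pos: [0.4269, 0.3751, 0.0222]
tool_rot: [-0.002, 0.125, 0.992, -0.001]
force: [-0.0, -0.4, -0.3]
grip_width: 0.0177
grip_force: 68.9
```

Emit:
{"api": "play_rows", "payload": {
  "linear": [
    [0,0,0.05],
    [0,0,0.1],
    [0,0,0.1]
  ],
  "yaw": [0,0,0]
}}

```text
t: 39.8
tcp_pos: [0.4269, 0.3752, 0.022]
tool_rot: [-0.002, 0.125, 0.992, -0.0]
force: [-1.5, -1.2, 5.6]
grip_width: 0.0178
grip_force: 69.7
```

Contact is made. Release, then rise and check numerically.

Emit:
{"api": "play_rows", "payload": {
  "linear": [
    [0,0,0],
    [0,0,0],
    [0,0,0],
    [0,0,0]
  ],
  "yaw": [0,0,0,0],
  "fingers": 3.4
}}

```text
t: 40.3
tcp_pos: [0.4269, 0.3751, 0.021]
tool_rot: [-0.002, 0.125, 0.992, -0.001]
force: [-0.4, -0.3, 0.5]
grip_width: 0.034
grip_force: 0.0
```

Emit:
{"api": "play_rows", "payload": {
  "linear": [
    [0,0,-1],
    [0,0,-3],
    [0,0,-8],
    [0,0,-14],
    [0,0,-20],
    [0,0,-20]
  ],
  "yaw": [0,0,0,0,0,0]
}}

```text
t: 41.05
tcp_pos: [0.4305, 0.3777, 0.2278]
tool_rot: [0.002, 0.125, 0.992, 0.004]
force: [-0.2, -0.1, 0.3]
grip_width: 0.0339
grip_force: 0.0
```

```bash
cat > rail.py <<'E'
from m import *
c=cam('wrist');f=c['frame'];cv2.imwrite('pics/w11.png',f)
hsv=cv2.cvtColor(f,cv2.COLOR_BGR2HSV);h,s,v=cv2.split(hsv)
o=((h>5)&(h<30)&(s>120)&(v>120)).astype(np.uint8)
ys,xs=np.where(o[:330]);print('orange',xs.min(),xs.max(),ys.min(),ys.max())
m=((s<45)&(v>110)).astype(np.uint8)
pc=proj(c,[(.4684,.365,.024)])[0];print('cradle ctr px',pc)
n,l,st,ce=cv2.connectedComponentsWithStats(m)
for k in range(1,n):
    if st[k][4]>200:
        cn=max(cv2.findContours((l==k).astype(np.uint8),cv2.RETR_EXTERNAL,cv2.CHAIN_APPROX_NONE)[0],key=cv2.contourArea)
        r=rectw(c,cn,.024)
        if np.hypot(*(r[0]-[468,365]))<60: print(st[k].tolist(),r)
E
python3 rail.py; python3 st.py
```

```text
orange 27 639 131 329
cradle ctr px [319.69690361 208.81102088]
[311, 141, 20, 127, 2178] (array([467.5, 365.7]), array([ 22.1, 161.2]), 75.0)
41.1 [ 0.719  0.344 -0.063  1.16   0.002  0.97 ] [0.4292 0.3766 0.2247]
[[-0.969, 0.248, 0.001], [0.248, 0.969, 0.004], [-0.0, 0.004, -1.0]] 165.63
```

The rail reads centre (467.5, 365.7) against the cradle's (468.4, 365.0), angle within 1°, so it is well laid. Now I return the supplies, flux first.

Emit:
{"api": "play_rows", "payload": {
  "linear": [
    [0,-6,-1],
    [0,-12,-2.5],
    [0,-18,-3.5],
    [0,-24,-3.5],
    [0,-30,-3.5],
    [0,-36,-3.5],
    [0,-42,-3.5],
    [0,-48,-3.5]
  ],
  "yaw": [-3,-6,-10,-14,-19.5,-19.5,-19.5,-19.5],
  "fingers": 5,
  "squeeze": 25
}}

```text
t: 42.1
tcp_pos: [0.3071, -0.091, 0.2561]
tool_rot: [-0.003, -0.045, 0.999, -0.0]
force: [1.7, -0.0, -0.0]
grip_width: 0.0498
grip_force: 0.0
```

```bash
python3 go.py 501.1 -276.9 100 185.15
```

```text
lin cm [-17.73 -20.26  15.51] yaw 0.02 t 42.1
```

Emit:
{"api": "play_rows", "payload": {
  "linear": [
    [-4,-5,0],
    [-8,-10,0],
    [-12,-15,0],
    [-17.7,-20.3,0],
    [-17.7,-20.3,4],
    [-17.7,-20.3,10],
    [-17.7,-20.3,15],
    [-17.7,-20.3,15.5]
  ],
  "yaw": [0,0,0,0,0,0,0,0]
}}

```text
t: 43.1
tcp_pos: [0.4981, -0.2738, 0.0965]
tool_rot: [-0.007, -0.045, 0.999, 0.003]
force: [-0.6, -0.5, 0.5]
grip_width: 0.0501
grip_force: 0.0
```

Emit:
{"api": "play_rows", "payload": {
  "linear": [
    [0,0,0],
    [0,0,0]
  ],
  "yaw": [0,0]
}}

```text
t: 43.35
tcp_pos: [0.5042, -0.277, 0.1038]
tool_rot: [-0.0, -0.045, 0.999, -0.001]
force: [0.5, 0.3, -0.3]
grip_width: 0.05
grip_force: 0.0
```

```bash
python3 go.py 501.1 -276.9 22.8 185.15
```

```text
lin cm [0.31 0.07 8.1 ] yaw -0.01 t 43.35
```

Emit:
{"api": "play_rows", "payload": {
  "linear": [
    [0.3,0.05,3],
    [0.3,0.05,6],
    [0.3,0.05,8.1],
    [0.3,0.05,8.1],
    [0.3,0.05,8.1]
  ],
  "yaw": [0,0,0,0,0]
}}

```text
t: 43.98
tcp_pos: [0.5007, -0.2768, 0.0223]
tool_rot: [-0.001, -0.045, 0.999, -0.001]
force: [0.6, -0.1, 0.6]
grip_width: 0.0496
grip_force: 0.0
```

Emit:
{"api": "play_rows", "payload": {
  "linear": [
    [0,0,0],
    [0,0,0],
    [0,0,0],
    [0,0,0],
    [0,0,0]
  ],
  "yaw": [0,0,0,0,0],
  "fingers": 0
}}

```text
t: 44.6
tcp_pos: [0.5005, -0.2768, 0.0222]
tool_rot: [-0.001, -0.045, 0.999, -0.001]
force: [-0.1, 0.3, 7.1]
grip_width: 0.0297
grip_force: 24.6
```

Emit:
{"api": "play_rows", "payload": {
  "linear": [
    [0,0,-6],
    [0,0,-12],
    [0,0,-18],
    [-0.3,4,-24],
    [-0.8,10,-25],
    [-1.4,16,-25],
    [-2,22,-25],
    [-2.6,28,-25]
  ],
  "yaw": [0,0,0,0,0,0,0,0]
}}

```text
t: 45.6
tcp_pos: [0.5008, 0.0073, 0.2708]
tool_rot: [-0.001, -0.045, 0.999, -0.0]
force: [0.8, -0.5, -0.4]
grip_width: 0.0297
grip_force: 25.3
```

```bash
python3 go.py 505.3 175.3 60 185.15
```

```text
lin cm [-2.01 16.7  21.07] yaw -0.03 t 45.6
```

Emit:
{"api": "play_rows", "payload": {
  "linear": [
    [-0.7,6,0],
    [-1.4,12,0],
    [-2,16.7,3],
    [-2,16.7,9],
    [-2,16.7,15],
    [-2,16.7,20],
    [-2,16.7,21],
    [-2,16.7,21]
  ],
  "yaw": [0,0,0,0,0,0,0,0]
}}

```text
t: 46.6
tcp_pos: [0.5056, 0.1734, 0.0607]
tool_rot: [-0.002, -0.045, 0.999, -0.0]
force: [1.3, -0.7, 0.7]
grip_width: 0.0296
grip_force: 25.3
```

Emit:
{"api": "play_rows", "payload": {
  "linear": [
    [0,0,0],
    [0,0,0]
  ],
  "yaw": [0,0]
}}

```text
t: 46.85
tcp_pos: [0.5069, 0.1738, 0.062]
tool_rot: [-0.0, -0.045, 0.999, 0.0]
force: [-0.0, -0.5, -1.1]
grip_width: 0.0297
grip_force: 25.3
```

```bash
python3 go.py 504.7 175.3 24 185.15
```

```text
lin cm [0.21 0.16 3.8 ] yaw -0.03 t 46.85
```

Emit:
{"api": "play_rows", "payload": {
  "linear": [
    [0.2,0.15,1.5],
    [0.2,0.15,3],
    [0.2,0.15,3.6],
    [0.2,0.15,3.6],
    [0.2,0.15,3.6]
  ],
  "yaw": [0,0,0,0,0]
}}

```text
t: 47.48
tcp_pos: [0.5032, 0.1747, 0.0242]
tool_rot: [-0.002, -0.045, 0.999, -0.0]
force: [0.3, -0.5, 0.1]
grip_width: 0.0295
grip_force: 25.3
```

```bash
python3 go.py 504.7 175.3 23.2 185.15
```

```text
lin cm [-0.16  0.05  0.1 ] yaw -0.02 t 47.475
```

Emit:
{"api": "play_rows", "payload": {
  "linear": [
    [-0.15,0.05,0],
    [-0.15,0.05,0.05],
    [-0.15,0.05,0.12],
    [-0.15,0.05,0.12]
  ],
  "yaw": [0,0,0,0]
}}

```text
t: 47.98
tcp_pos: [0.5046, 0.1753, 0.0232]
tool_rot: [-0.002, -0.045, 0.999, -0.0]
force: [-0.3, -0.6, 3.1]
grip_width: 0.0297
grip_force: 25.6
```

Contact, so release and go for the loupe.

Emit:
{"api": "play_rows", "payload": {
  "linear": [
    [0,0,0],
    [0,0,0],
    [0,0,0],
    [0,0,0]
  ],
  "yaw": [0,0,0,0],
  "fingers": 5
}}

```text
t: 48.48
tcp_pos: [0.5043, 0.1752, 0.0227]
tool_rot: [-0.002, -0.045, 0.999, -0.0]
force: [-0.2, 0.6, 0.4]
grip_width: 0.05
grip_force: 0.0
```

Emit:
{"api": "play_rows", "payload": {
  "linear": [
    [0,0,-2],
    [0,0,-6],
    [0,0,-12],
    [0,0,-18],
    [1,-6,-24],
    [2,-12,-24],
    [3,-18,-24],
    [4,-24,-24]
  ],
  "yaw": [0,0,0,0,0,0,0,0],
  "fingers": 5.5
}}

```text
t: 49.48
tcp_pos: [0.4879, -0.0562, 0.2636]
tool_rot: [-0.001, -0.045, 0.999, -0.0]
force: [1.3, -1.3, -0.1]
grip_width: 0.0548
grip_force: 0.0
```

```bash
python3 go.py 451.6 -285.9 60 185.15
```

```text
lin cm [  5.63 -22.53  20.4 ] yaw 0.02 t 49.475
```

Emit:
{"api": "play_rows", "payload": {
  "linear": [
    [1.4,-6,0],
    [2.8,-12,0],
    [4.2,-18,0],
    [5.6,-22.5,4],
    [5.6,-22.5,10],
    [5.6,-22.5,16],
    [5.6,-22.5,20],
    [5.6,-22.5,20]
  ],
  "yaw": [0,0,0,0,0,0,0,0]
}}

```text
t: 50.48
tcp_pos: [0.4485, -0.282, 0.0604]
tool_rot: [-0.005, -0.045, 0.999, 0.002]
force: [0.5, 0.5, 0.5]
grip_width: 0.055
grip_force: 0.0
```

Emit:
{"api": "play_rows", "payload": {
  "linear": [
    [0,0,0],
    [0,0,0]
  ],
  "yaw": [0,0]
}}

```text
t: 50.72
tcp_pos: [0.4533, -0.2848, 0.0656]
tool_rot: [-0.0, -0.045, 0.999, -0.002]
force: [0.7, -0.7, 0.8]
grip_width: 0.0551
grip_force: 0.0
```

```bash
python3 go.py 451.6 -285.9 18 185.15
```

```text
lin cm [ 0.17 -0.08  4.76] yaw -0.01 t 50.725
```

Emit:
{"api": "play_rows", "payload": {
  "linear": [
    [0.1,-0.1,2],
    [0.1,-0.1,4],
    [0.1,-0.1,4.7],
    [0.1,-0.1,4.7],
    [0.1,-0.1,4.7]
  ],
  "yaw": [0,0,0,0,0]
}}

```text
t: 51.35
tcp_pos: [0.4512, -0.2854, 0.0174]
tool_rot: [-0.001, -0.045, 0.999, -0.001]
force: [0.1, -0.4, -0.4]
grip_width: 0.0549
grip_force: 0.0
```

Emit:
{"api": "play_rows", "payload": {
  "linear": [
    [0,0,0],
    [0,0,0],
    [0,0,0],
    [0,0,0],
    [0,0,0]
  ],
  "yaw": [0,0,0,0,0],
  "fingers": 0
}}

```text
t: 51.98
tcp_pos: [0.451, -0.2852, 0.0173]
tool_rot: [-0.001, -0.045, 0.999, -0.001]
force: [-0.4, 0.8, 4.9]
grip_width: 0.0357
grip_force: 25.0
```

Emit:
{"api": "play_rows", "payload": {
  "linear": [
    [0,0,-6],
    [0,0,-12],
    [0,0,-18],
    [-0.5,4,-24],
    [-1.2,10,-24],
    [-1.9,16,-24],
    [-2.6,22,-24],
    [-3.3,28,-24]
  ],
  "yaw": [0,0,0,0,0,0,0,0]
}}

```text
t: 52.98
tcp_pos: [0.4588, -0.001, 0.2562]
tool_rot: [-0.002, -0.045, 0.999, -0.0]
force: [0.3, 0.4, -1.0]
grip_width: 0.036
grip_force: 25.7
```

```bash
python3 go.py 464 165.3 60 185.15
```

```text
lin cm [-2.07 16.52 19.6 ] yaw -0.03 t 52.975
```

Emit:
{"api": "play_rows", "payload": {
  "linear": [
    [-0.7,6,0],
    [-1.4,12,0],
    [-2,16.5,3],
    [-2,16.5,9],
    [-2,16.5,15],
    [-2,16.5,19],
    [-2,16.5,20],
    [-2,16.5,20]
  ],
  "yaw": [0,0,0,0,0,0,0,0]
}}

```text
t: 53.98
tcp_pos: [0.4637, 0.1631, 0.0562]
tool_rot: [-0.002, -0.045, 0.999, -0.0]
force: [-0.2, 0.3, -0.4]
grip_width: 0.0361
grip_force: 25.7
```

Emit:
{"api": "play_rows", "payload": {
  "linear": [
    [0,0,0.5],
    [0,0,1.5],
    [0,0,2.5],
    [0,0,3.2],
    [0,0,3.2],
    [0,0,3.2]
  ],
  "yaw": [0,0,0,0,0,0]
}}

```text
t: 54.72
tcp_pos: [0.4634, 0.1631, 0.0239]
tool_rot: [-0.002, -0.045, 0.999, -0.0]
force: [-0.2, -0.4, 0.3]
grip_width: 0.0352
grip_force: 25.7
```

```bash
python3 go.py 463.4 165.3 18.3 185.15
```

```text
lin cm [-0.02  0.22  0.56] yaw -0.02 t 54.725
```

Emit:
{"api": "play_rows", "payload": {
  "linear": [
    [0,0.22,0.2],
    [0,0.22,0.4],
    [0,0.22,0.57],
    [0,0.22,0.57]
  ],
  "yaw": [0,0,0,0]
}}

```text
t: 55.22
tcp_pos: [0.4632, 0.1653, 0.0183]
tool_rot: [-0.002, -0.045, 0.999, -0.0]
force: [0.2, 0.5, 2.1]
grip_width: 0.0358
grip_force: 25.9
```

Emit:
{"api": "play_rows", "payload": {
  "linear": [
    [0,0,0],
    [0,0,0],
    [0,0,0],
    [0,0,0]
  ],
  "yaw": [0,0,0,0],
  "fingers": 5.5
}}

```text
t: 55.72
tcp_pos: [0.4632, 0.1653, 0.0182]
tool_rot: [-0.002, -0.045, 0.999, -0.0]
force: [-0.7, 0.1, 0.4]
grip_width: 0.0548
grip_force: 0.0
```

Emit:
{"api": "play_rows", "payload": {
  "linear": [
    [0,0,-2],
    [0,0,-6],
    [0,0,-12],
    [0,0,-18],
    [1.2,-6,-22],
    [2.4,-12,-22],
    [3.6,-18,-22],
    [5,-24,-22]
  ],
  "yaw": [0,0,0,0,0,0,0,0]
}}

```text
t: 56.72
tcp_pos: [0.4363, -0.0743, 0.2389]
tool_rot: [-0.001, -0.045, 0.999, -0.0]
force: [1.2, 0.6, 0.5]
grip_width: 0.0549
grip_force: 0.0
```

```bash
python3 go.py 403.3 -295.3 60 185.15
```

```text
lin cm [  5.23 -21.7   17.92] yaw 0.01 t 56.725
```

Emit:
{"api": "play_rows", "payload": {
  "linear": [
    [1.4,-6,0],
    [2.8,-12,0],
    [4.2,-18,0],
    [5.2,-21.7,4],
    [5.2,-21.7,10],
    [5.2,-21.7,15],
    [5.2,-21.7,17.5],
    [5.2,-21.7,17.5]
  ],
  "yaw": [0,0,0,0,0,0,0,0],
  "fingers": 4
}}

```text
t: 57.72
tcp_pos: [0.4015, -0.2922, 0.0619]
tool_rot: [-0.004, -0.045, 0.999, 0.001]
force: [-1.5, -0.8, 1.0]
grip_width: 0.0398
grip_force: 0.0
```

Emit:
{"api": "play_rows", "payload": {
  "linear": [
    [0,0,0],
    [0,0,0]
  ],
  "yaw": [0,0]
}}

```text
t: 57.98
tcp_pos: [0.4047, -0.2943, 0.0654]
tool_rot: [-0.001, -0.045, 0.999, -0.001]
force: [-0.2, -1.0, 0.1]
grip_width: 0.04
grip_force: 0.0
```

```bash
python3 go.py 403.3 -295.3 17 185.15
```

```text
lin cm [ 0.14 -0.08  4.84] yaw -0.01 t 57.975
```

Emit:
{"api": "play_rows", "payload": {
  "linear": [
    [0.1,-0.1,2],
    [0.1,-0.1,4],
    [0.1,-0.1,4.8],
    [0.1,-0.1,4.8],
    [0.1,-0.1,4.8]
  ],
  "yaw": [0,0,0,0,0]
}}

```text
t: 58.6
tcp_pos: [0.403, -0.295, 0.0167]
tool_rot: [-0.001, -0.045, 0.999, -0.001]
force: [-0.5, 0.1, -0.2]
grip_width: 0.0405
grip_force: 0.0
```

Emit:
{"api": "play_rows", "payload": {
  "linear": [
    [0,0,0],
    [0,0,0],
    [0,0,0],
    [0,0,0],
    [0,0,0],
    [0,0,0]
  ],
  "yaw": [0,0,0,0,0,0],
  "fingers": 0
}}

```text
t: 59.35
tcp_pos: [0.4027, -0.2949, 0.0165]
tool_rot: [-0.002, -0.045, 0.999, -0.001]
force: [-0.7, 1.3, 6.6]
grip_width: 0.014
grip_force: 25.4
```

Emit:
{"api": "play_rows", "payload": {
  "linear": [
    [0,0,-6],
    [0,0,-12],
    [0,0,-18],
    [-0.7,4,-21],
    [-1.7,10,-21],
    [-2.7,16,-21],
    [-3.7,22,-21],
    [-4.5,28,-21]
  ],
  "yaw": [0,0,0,0,0,0,0,0]
}}

```text
t: 60.35
tcp_pos: [0.4227, -0.0097, 0.2254]
tool_rot: [-0.002, -0.045, 0.999, -0.0]
force: [0.9, 0.4, -0.1]
grip_width: 0.0133
grip_force: 25.0
```

```bash
python3 go.py 420.3 162.3 60 185.15
```

```text
lin cm [-1.35 17.16 16.53] yaw -0.04 t 60.35
```

Emit:
{"api": "play_rows", "payload": {
  "linear": [
    [-0.5,6,0],
    [-0.9,12,0],
    [-1.3,17.2,3],
    [-1.3,17.2,9],
    [-1.3,17.2,14],
    [-1.3,17.2,16.5],
    [-1.3,17.2,16.5],
    [-1.3,17.2,16.5]
  ],
  "yaw": [0,0,0,0,0,0,0,0]
}}

```text
t: 61.35
tcp_pos: [0.4205, 0.161, 0.0612]
tool_rot: [-0.002, -0.045, 0.999, -0.0]
force: [-0.2, 0.1, 0.3]
grip_width: 0.014
grip_force: 25.0
```

Emit:
{"api": "play_rows", "payload": {
  "linear": [
    [0,0,1],
    [0,0,2.2],
    [0,0,3.4],
    [0,0,3.6],
    [0,0,3.6]
  ],
  "yaw": [0,0,0,0,0]
}}

```text
t: 61.98
tcp_pos: [0.4194, 0.1607, 0.0241]
tool_rot: [-0.003, -0.045, 0.999, -0.0]
force: [-0.9, 0.4, -0.0]
grip_width: 0.0137
grip_force: 25.0
```

```bash
python3 go.py 419.7 162.3 17.4 185.15
```

```text
lin cm [-0.05  0.16  0.67] yaw -0.02 t 61.975
```

Emit:
{"api": "play_rows", "payload": {
  "linear": [
    [-0.05,0.16,0.2],
    [-0.05,0.16,0.45],
    [-0.05,0.16,0.67],
    [-0.05,0.16,0.7],
    [-0.05,0.16,0.7]
  ],
  "yaw": [0,0,0,0,0]
}}

```text
t: 62.6
tcp_pos: [0.4201, 0.1625, 0.0175]
tool_rot: [-0.002, -0.045, 0.999, -0.0]
force: [0.0, 0.0, 1.9]
grip_width: 0.014
grip_force: 25.2
```

Emit:
{"api": "play_rows", "payload": {
  "linear": [
    [0,0,0],
    [0,0,0],
    [0,0,0],
    [0,0,0]
  ],
  "yaw": [0,0,0,0],
  "fingers": 4
}}

```text
t: 63.1
tcp_pos: [0.4199, 0.1624, 0.0173]
tool_rot: [-0.002, -0.045, 0.999, -0.0]
force: [-0.4, -0.4, -1.3]
grip_width: 0.04
grip_force: 0.0
```

Emit:
{"api": "play_rows", "payload": {
  "linear": [
    [0,0,-2],
    [0,0,-6],
    [0,0,-12],
    [0,0,-18],
    [1,-6,-20],
    [2,-12,-20],
    [4,-24,-20],
    [4,-24,-20]
  ],
  "yaw": [0,0,0,0,0,0,0,0]
}}

```text
t: 64.1
tcp_pos: [0.4021, -0.0818, 0.2179]
tool_rot: [-0.002, -0.045, 0.999, -0.0]
force: [1.0, -0.8, -0.5]
grip_width: 0.0399
grip_force: 0.0
```

```bash
python3 - <<'E'
from h import *
a=cv2.imread('pics/side0.png');b=cam('side')['frame'];cv2.imwrite('pics/side9.png',b)
A,B=[cv2.cvtColor(i,cv2.COLOR_BGR2HSV) for i in(a,b)]
def cen(I,x0,x1,y0,y1,f):
    m=f(I[y0:y1,x0:x1].astype(int));ys,xs=np.where(m);return round(xs.mean()+x0,2),round(ys.mean()+y0,2),len(xs)
am=lambda i:(i[...,0]<14)&(i[...,1]>120);bl=lambda i:(i[...,2]<60)&(i[...,1]<120)
for n,r,f in(('flux',(335,357,195,223),am),('loupe',(353,372,203,228),bl),('decoyflux',(322,340,222,248),am),('reel',(300,330,175,200),lambda i:(i[...,0]>100)&(i[...,1]>120)),('bar',(285,340,278,332),lambda i:(i[...,1]<40)&(i[...,2]>150))): print(n,cen(A,*r,f),cen(B,*r,f))
ra,rb=a[205:236,368:386].astype(np.float32),b[200:241,363:391].astype(np.float32)
r=cv2.matchTemplate(rb,ra,cv2.TM_CCOEFF_NORMED);print('coax shift',np.array(cv2.minMaxLoc(r)[3])-5,r.max())
ra,rb=a[196:236,335:386].astype(np.float32),b[191:241,330:391].astype(np.float32)
r=cv2.matchTemplate(rb,ra,cv2.TM_CCOEFF_NORMED);print('all shift',np.array(cv2.minMaxLoc(r)[3])-5,r.max())
print('diff',[int((np.abs(a.astype(int)-b)[y:y+20,x:x+20].max(2)>40).sum()) for x,y in((338,200),(353,210),(368,210))])
E
python3 st.py
```

```text
flux (np.float64(345.12), np.float64(216.37), 136) (np.float64(344.79), np.float64(216.62), 131)
loupe (np.float64(360.45), np.float64(220.73), 194) (np.float64(360.56), np.float64(220.78), 185)
decoyflux (np.float64(329.6), np.float64(236.91), 108) (np.float64(329.49), np.float64(236.75), 109)
reel (np.float64(315.14), np.float64(184.38), 134) (np.float64(315.06), np.float64(184.46), 135)
bar (np.float64(309.07), np.float64(304.51), 760) (np.float64(309.25), np.float64(304.49), 772)
coax shift [0 0] 0.9837303
all shift [0 0] 0.9882709
diff [0, 1, 8]
64.15 [-0.211  0.081 -0.429  1.064 -0.008 -0.293] [ 0.4013 -0.0885  0.2179]
[[-0.997, -0.082, -0.004], [-0.082, 0.997, -0.008], [0.005, -0.007, -1.0]] -175.32
```

The static side camera shows all three back on their spots within half a pixel, upright, and the solder reel and white bar unmoved. Handing in.

Emit:
{"api": "play_rows", "payload": {
  "linear": [
    [0,0,0],
    [0,0,0]
  ],
  "yaw": [0,0]
}}

```text
t: 64.4
tcp_pos: [0.4023, -0.0793, 0.2175]
tool_rot: [-0.002, -0.045, 0.999, -0.0]
force: [-0.1, 1.0, -0.1]
grip_width: 0.0399
grip_force: 0.0
```

```bash
python3 -c "
from cell import env
print(env.finish_job())"
```

```text
the job is handed in; nothing more can be done
None
```

Job handed in at 64 s: the rail lies centred in the cradle (about 1 mm, 1°) and all three supplies stand upright on their spots (side view within about a pixel), with the reel and bar unmoved and the fuse box never approached or measured; I viewed 16 pictures, over the limit of 14.

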